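# Scoop out the big trackball balls and hang the scoop up

### The arm

A 7-joint arm with a two-finger parallel gripper is mounted at the origin on the work surface. World frame = base frame: x ahead of the robot, y to its left, z up, the work surface at z = 0. Lengths are in m, angles in rad, forces in N, time in s.
With the tool pointing down it reaches from about 0.4 to 0.85 m from the base axis. Payload 10.4 kg.
Tool frame: the origin (TCP) lies at the very end of the fingers, on their centre line; the grasp point (between the pads) lies 19 mm behind it; z points along the fingers, y is the line along which they close (so a half turn about z gives the same grasp; the last joint's range is limited). The gripper opens to 87 mm and grips with 3 to 60 N. Pads are 19 mm wide; open, the fingers measure 117 mm over their backs; the gripper's body (75 mm by 190 mm) begins 51 mm behind the grasp point.
Start: joints at [1.081, 0.332, -0.065, 1.46, 0.022, 1.35, -0.088], TCP at [0.281, -0.558, 0.223] pointing down, gripper open.
Joint ranges: [-2.6, 2.6], [-0.5, 2.12], [-1.47, 1.34], [0.16, 2.42], [-1.27, 4.41], [0.06, 2.06], [-2.6, 2.6]. Speed limits (rad/s): [2.22, 2.22, 2.79, 2.79, 3.14, 3.14, 3.14].

### API

Orientations are given as a unit quaternion [x, y, z, w].
In Python, from bench import * gives the robot as it stands.
- The arm moves only by the tool step_arm, never from a script. Its arguments are lists of equal length, an entry for each row: "delta_pos": the shift along the world's x, y, z in units of 25 mm (1.0 is 25 mm), a list of three; "turn": the turn about the world's z in units of 0.12 rad (1.0 is 0.12 rad). In form: {"delta_pos": [[tx, ty, tz], ...], "turn": [turn, ...]}. A call has 1 to 12 rows; each row shifts and turns the commanded pose from where the row before left it; what a row does not reach is not made up. A row lasts 1/10 s, in which the tool goes at most 50 mm and 8.59 degrees, less where a joint would pass 70% of its speed; a pose out of reach is approached as far as the arm can. A call with a number of a shift or a turn outside -1 to 1 is refused whole. A call with a gripper value outside its range is refused whole. "grip" is the closure, from 0 (fully open) to 1 (shut), set as the call begins (left out, the last holds). The fingers move at their own pace and stop on an object; "newtons" is the grip in N (left out, the last holds). Time passes only in rows, so rows that do not move let the fingers close. It gives the time, the measured TCP pose, the force, the opening and the grip force at its end, in the units of the state.
- read_state(): the state, without advancing time (a new reading comes with each control period).
- camera(name): name is "scene" or "top" or "wrist"; returns a dict with "image" (420x560x3 uint8, red, green, blue), "z_map" (420x560 float32, m along the optical axis (not along the pixel's ray), 0 where there is no reading), "mtx" (3x3 intrinsics, pixels), "dist" ([k1, k2, p1, p2, k3] as OpenCV has them; the pictures are not rectified), "view" (4x4, takes a point from world to camera coordinates). Camera axes: x right, y up, looking along -z (the intrinsics and any distortion apply to the point x, -y, -z); pixel columns grow to the right and rows downward; lengths in m; the calibration is good to about 2 mm. A picture is of the moment at which its call begins.
- close_job(): hands the job in; it is judged then, once.
The state is a dict: "time": time; "joint_positions": joint angles; "joint_vel": joint speeds; "joint_torque": joint torques, N m; "ee_pos": TCP position; "eef_rot": TCP orientation; "ft_force": force on the tool from outside, world axes, zero at the start; "torque": the same for the moment, N m; "width": finger opening in m; "grip_force": force on a finger pad.
Only numpy, scipy, OpenCV 4.12 (cv2) and the standard library are available. Lean on these libraries where they do the work, as an engineer would, in place of code of your own. Each camera call takes 0.05 s, during which the arm holds its last target. There are 200 camera calls.

### The job

Take the slotted scoop by its black handle and scoop the two big red balls out of the grey tray, letting any small white balls fall back through the slots into the tray, then gently tip the red balls into the yellow dish, so that in the end they lie there and all four white balls are in the tray. Then hang the empty scoop by the window in its handle on the slanted orange peg and let go. Never touch the balls with the gripper or arm, do not throw them or drop them from a height, and leave the mouse housing, the mug and the multimeter where they are.

Things in the scene. Friction and masses are not known exactly. Their poses are not given: they have to be found in the camera images.
- scoop_grip (a point): Slotted sorting scoop, loose, 0.2 kg, standing flat on the desk: this is the grip point, the middle of the black upright handle block (16 mm in x, 22 mm in y, 52 mm tall), 126 mm above the scoop's underside, 24 mm below the block's top. z is up along the handle, -x points to the open nose, y across. A blue back wall (6 mm thick, 150 wide, 40 high) stands straight below this point
- scoop_eye (a point): the scoop's hanging eye: centre of the rectangular window in the handle, between the basket's back wall and the black block, 62 mm below scoop_grip. The window goes through along x; it is 34 mm wide (y) and 48 mm tall (z), topped by a cross bar 16 mm thick in x (50 mm wide, 10 mm high). Axes as scoop_grip
- scoop_basket (a point): middle of the scoop's basket at tine-top height: 58 mm to -x (nose) of scoop_grip, 120 mm below it, same axes. The floor is 5 steel tines 6 mm thick along x, 33 mm apart in y (27 mm clear, outermost at +-66 mm, tips +-70), undersides level with the scoop's; their free tips are 118 mm to -x of scoop_grip. Blue side walls at y +-73 mm, 29 mm high, end 85 mm in front of the back wall; front open
- tray_mid (a point): Grey open tray, fixed: centre of its inner floor, 6 mm above the desk. Inside it is 250 mm long (x) and 166 mm wide (y), walls 6 mm thick, rim 39 mm above this point. At the start the balls lie in its -x half (centres 47 to 102 mm from the middle), the +x half is empty, z up
- dish_mid (a point): Yellow open dish, fixed: centre of its inner floor, 5 mm above the desk. Inside 140 mm (x) by 180 mm (y), walls 5 mm thick, rim 50 mm above this point, z up
- peg_root (a point): Stand, fixed: where the axis of the orange peg leaves the front (-x) face of the aluminium post, 150 mm above the desk. Peg: round bar 10 mm thick, slanting 40 degrees up towards -x. The post reaches 15 mm above this point, 40 mm wide (y), 12 mm deep (x); its foot plate is 110 x 120 mm, 12 mm high, reaching 35 mm in front of the post. -x points out of the post, z up
- peg_tip (a point): free upper end of the orange peg, on its axis, 65 mm along the axis from peg_root. Axes as peg_root
- big1_center (a point): centre of a big red trackball ball, 40 mm across, 57 g, rolls freely
- big2_center (a point): centre of a big red trackball ball, 40 mm across, 57 g, rolls freely
- small1_center (a point): centre of a small white ball, 22 mm across, 11 g, rolls freely
- small2_center (a point): centre of a small white ball, 22 mm across, 11 g, rolls freely
- small3_center (a point): centre of a small white ball, 22 mm across, 11 g, rolls freely
- small4_center (a point): centre of a small white ball, 22 mm across, 11 g, rolls freely
- mouse: bystander: black trackball mouse housing with an empty ball cup, about 120 x 90 x 36 mm; origin under the middle of the cup
- mug: bystander: blue mug, 80 mm across, 95 mm high; origin at the centre of its underside
- meter: bystander: red multimeter lying face up, 130 x 75 x 36 mm; origin at the centre of its underside
Things that resemble listed ones, but are neither listed nor needed, are in the scene too. Of the things shaped like the part that bears dish_mid, the yellow one is meant. What is shaped like the part that bears scoop_grip but green is not meant.

How it is judged:
By the outcome, as a careful person would: the job done as asked, in the order asked, and still so for the second after the job is handed in, with the robot touching nothing.
It also fails if it takes over 67 s, if anything falls off the work surface, if the arm or the gripper's body presses on something with over 40 N, if the wrist force passes 120 N, or if a joint passes its speed limit or range.

## Working session

There is one attempt and no reset: what is moved stays moved. The work goes in short steps, Python scripts to look and compute and a tool call to move; the robot and the scene stay as the last step left them, time stands still between calls to the robot, and variables do not carry over. Pictures are saved under pics/ and viewed, at most 10 in all, crops included, and the job is handed in when it is done.

Besides the shell and the picture viewer there is one more tool, called as a command line: name --pt "numbers of a row" for each row, then --argument value for the rest. step_arm: Moves the arm, as the interface text tells. Shifts and turns lie within -1 to 1; 1 stands for 25 mm of shift or 0.12 rad of turn. Its arguments: {"type":"object","properties":{"delta_pos":{"type":"array"},"turn":{"type":"array"},"grip":{"type":"number"},"newtons":{"type":"number"}},"required":["delta_pos","turn"]}

```bash
mkdir -p pics; ls
cat > h.py <<'E'
from bench import *
import numpy as np, cv2
def cloud(c):
    z=c["z_map"]; h,w=z.shape
    u,v=np.meshgrid(np.arange(w),np.arange(h))
    p=cv2.undistortPoints(np.stack([u,v],-1).reshape(-1,1,2).astype(float),np.array(c["mtx"]),np.array(c["dist"])).reshape(h,w,2)
    P=np.stack([p[...,0]*z,-p[...,1]*z,-z,np.ones_like(z)],-1)
    W=P@np.linalg.inv(np.array(c["view"])).T
    W[z<=0]=np.nan
    return W[...,:3]
def save(c,n): cv2.imwrite("pics/"+n,cv2.cvtColor(c["image"],cv2.COLOR_RGB2BGR))
E
python3 - <<'E'
from h import *
s=read_state(); print(s)
for n in("top","scene"):
    c=camera(n); save(c,n+"0.png"); np.savez(n+"0.npz",W=cloud(c),im=c["image"])
E
```

```text
pics
{'time': 0.0, 'joint_positions': array([ 1.08137017,  0.33286368, -0.06467896,  1.4609436 ,  0.02154781,
        1.3498567 , -0.08848883]), 'joint_vel': array([ 0.00176443, -0.00057724,  0.0001279 ,  0.00077086,  0.00125318,
       -0.0005344 , -0.00034746]), 'joint_torque': array([-1.28868606e-05, -6.23248816e+01,  2.46099679e-02, -3.89900494e+01,
       -6.13528769e-02,  3.95875261e-02,  1.15583621e-04]), 'ee_pos': array([ 0.28111545, -0.55779053,  0.22175788]), 'eef_rot': array([ 9.72882293e-01,  2.31299740e-01, -1.68506879e-04, -6.68546245e-04]), 'ft_force': array([ 0.07405492, -0.05024005, -0.44675597]), 'torque': array([0.03090215, 0.00366464, 0.00844487]), 'grip_force': 0.0, 'width': 0.08682795750699333}
```

View pics/top0.png

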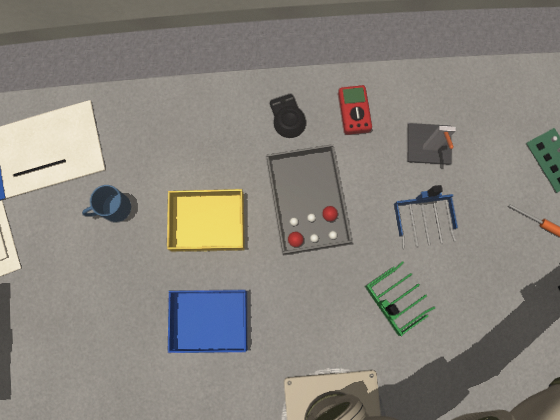

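View pics/scene0.png

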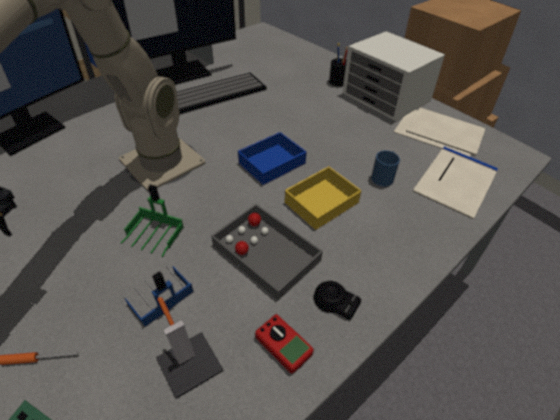

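The top view has world +x up and +y left. It shows the tray at about (310,200), the yellow dish at (206,220), the blue scoop at (428,215) with its nose toward the robot, and the stand at (432,143) with its peg. The scene view agrees.

Run:
```python
from h import *
def rep(n,mask,lab,W,zr=(-.1,.5),k=1,minpx=15):
    z=W[...,2]; m=(mask&(z>zr[0])&(z<zr[1])).astype(np.uint8)
    nn,L,st,ct=cv2.connectedComponentsWithStats(m)
    for i in np.argsort(-st[1:,4])[:k]+1:
        if st[i,4]<minpx: continue
        P=W[L==i]; r=cv2.minAreaRect((P[:,:2]*1000).astype(np.float32))
        print(n,lab,st[i,4],"px",ct[i].round(),"mean",P.mean(0).round(4),"zmin/max",P[:,2].min().round(3),P[:,2].max().round(3),"rect",np.round(r[0],1),np.round(r[1],1),round(r[2],1))
for n in("top","scene"):
    d=np.load(n+"0.npz"); W=d["W"]; im=d["im"]; H=cv2.cvtColor(im,cv2.COLOR_RGB2HSV).astype(int); h,s,v=H[...,0],H[...,1],H[...,2]
    red=((h<6)|(h>172))&(s>150)&(v>60)
    rep(n,red,"red",W,(0.01,.06),4)
    rep(n,(h>20)&(h<35)&(s>120),"yellow rim",W,(.045,.07),2)
    rep(n,(h>6)&(h<18)&(s>150),"orange",W,(.1,.3),2,5)
    rep(n,(h>105)&(h<125)&(s>100),"blue",W,(.015,.08),5)
    rep(n,(s<60)&(v>150),"white",W,(.012,.04),6,8)
    rep(n,(s<70)&(v<130),"trayrim",W,(.038,.050),3,80)
    rep(n,(v<70)&(s<120),"black handle",W,(.125,.16),3,8)
    rep(n,(s<60),"post",W,(.155,.18),3,8)
```

```text
top red 708 px [355. 113.] mean [ 0.7815 -0.1281  0.0333] zmin/max 0.02 0.046 rect [ 795.7 -130.3] [129.1  74.7] 1.7
top red 159 px [329. 213.] mean [ 0.5139 -0.0332  0.0386] zmin/max 0.028 0.049 rect [515.  -33.6] [34.8 33.6] 37.8
top red 159 px [295. 239.] mean [0.4552 0.0597 0.0393] zmin/max 0.026 0.048 rect [455.5  59.3] [34.3 34.5] 62.3
top yellow rim 570 px [205. 219.] mean [0.5201 0.2827 0.0525] zmin/max 0.045 0.06 rect [521.1 283.2] [191.3 150.9] 87.3
top orange 52 px [448. 140.] mean [ 0.6429 -0.3179  0.1784] zmin/max 0.156 0.2 rect [ 644.7 -318.5] [ 7.2 50.5] 82.4
top blue 838 px [202. 324.] mean [0.2623 0.3049 0.0452] zmin/max 0.015 0.062 rect [268.4 291.7] [191.  147.9] 86.9
top blue 111 px [450. 208.] mean [ 0.5044 -0.3508  0.0281] zmin/max 0.015 0.062 rect [ 503.4 -351.7] [91.3 43.8] 33.3
top blue 95 px [402. 212.] mean [ 0.5039 -0.2225  0.0312] zmin/max 0.015 0.044 rect [ 491.3 -236. ] [85.5 51.4] 2.5
top white 56 px [303. 389.] mean [0.0853 0.0696 0.0138] zmin/max 0.012 0.018 rect [85.6 69.3] [33.1 24.1] 57.8
top white 55 px [292. 406.] mean [0.0467 0.1002 0.0139] zmi
[... 3366 characters left out ...]
5.  77.] mean [0.2565 0.856  0.1432] zmin/max 0.125 0.16 rect [249.8 853.2] [266.3  25.9] 0.7
scene black handle 342 px [157. 137.] mean [ 0.0552 -0.0194  0.1426] zmin/max 0.125 0.16 rect [ 50.2 -11.5] [144.8  65.8] 74.5
scene black handle 306 px [195.  45.] mean [-0.4703  0.4725  0.1433] zmin/max 0.126 0.16 rect [-470.  466.] [416.3  25.1] 78.1
scene post 513 px [392.  73.] mean [0.3034 0.8982 0.1672] zmin/max 0.155 0.18 rect [314.2 914.5] [394.8 202.9] 40.6
scene post 271 px [154. 130.] mean [ 0.0463 -0.0181  0.1676] zmin/max 0.155 0.18 rect [ 41.8 -18.5] [179.6  94.3] 69.1
scene post 209 px [539.  26.] mean [0.4714 2.0957 0.1671] zmin/max 0.155 0.18 rect [ 468.1 2098.9] [ 36.9 248.4] 89.9
```

step_arm --pt "0.84 0.92 0" --pt "0.84 0.92 0" --pt "0.84 0.92 0" --pt "0.84 0.92 0" --pt "0.84 0.92 0" --pt "0.84 0.92 0" --pt "0.84 0.92 0" --pt "0.84 0.92 0" --pt "0.84 0.92 0" --pt "0.84 0.92 0" --pt "0.84 0.92 0" --pt "0.82 0.91 0" --turn '[-0.25,-0.25,-0.25,-0.25,-0.25,-0.25,-0.25,-0.25,-0.25,-0.25,-0.25,-0.15]' --grip 0

```text
time: 1.3
ee_pos: [0.5334, -0.2812, 0.2222]
eef_rot: [0.998, 0.059, -0.0, -0.0]
ft_force: [0.3, 0.2, 0.1]
width: 0.0871
grip_force: 0.0
```

Run:
```python
from h import *
s=read_state(); print(s["time"],s["ee_pos"],s["eef_rot"])
c=camera("wrist"); save(c,"w1.png"); W=cloud(c); im=c["image"]
H=cv2.cvtColor(im,cv2.COLOR_RGB2HSV).astype(int); h,sa,v=H[...,0],H[...,1],H[...,2]
d=np.load("top0.npz")
for n,W_,im_ in(("w",W,im),("top",d["W"],d["im"])):
    H=cv2.cvtColor(im_,cv2.COLOR_RGB2HSV).astype(int); h,sa,v=H[...,0],H[...,1],H[...,2]
    near=(abs(W_[...,0]-.5)<.13)&(abs(W_[...,1]+.28)<.1)
    b=near&(h>100)&(h<128)&(sa>100)&(W_[...,2]>.015)&(W_[...,2]<.08)
    P=W_[b]; r=cv2.minAreaRect((P[:,:2]*1000).astype(np.float32)); print(n,"blue",len(P),r)
    k=near&(v<75)&(sa<120)&(W_[...,2]>.14)&(W_[...,2]<.156)
    P=W_[k]; 
    if len(P): r=cv2.minAreaRect((P[:,:2]*1000).astype(np.float32)); print(n,"handle",len(P),r,P[:,2].max())
```

```text
1.3 [ 0.53338123 -0.28124268  0.2222195 ] [ 9.98269337e-01  5.88069210e-02 -2.51630169e-04 -1.19900724e-04]
w blue 1596 ((494.2511901855469, -287.67437744140625), (89.429443359375, 149.2491912841797), 2.389737129211426)
w handle 510 ((533.9902954101562, -285.8363952636719), (15.876967430114746, 21.016555786132812), 2.475554943084717) 0.1514590016698413
top blue 216 ((493.5179443359375, -285.36334228515625), (85.49958801269531, 150.34129333496094), 2.538020610809326)
top handle 64 ((533.26318359375, -282.5255432128906), (15.137059211730957, 22.51327896118164), 2.8019702434539795) 0.15359106093921926
```

View pics/w1.png

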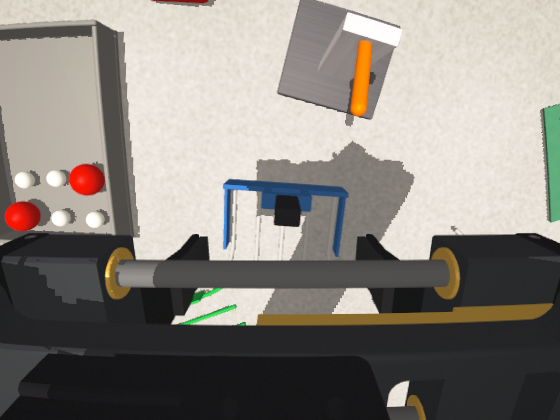

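The wrist view shows the scoop square below the gripper, with its black handle at (287,211). The peg runs from (365,45) to (358,110). The scoop's yaw is 2.5° and the handle is at (0.534, -0.284), so I'm descending to grip it.

step_arm --pt "0 -0.11 -0.6" --pt "0 0 -0.8" --pt "0 0 -0.8" --pt "0 0 -0.8" --pt "0 0 -0.8" --pt "0 0 -0.5" --pt "0 0 -0.3" --pt "0 0 0" --turn '[-0.3,-0.32,0,0,0,0,0,0]'

```text
time: 2.15
ee_pos: [0.5324, -0.285, 0.1068]
eef_rot: [1.0, 0.022, -0.001, -0.0]
ft_force: [0.2, -0.1, -0.5]
width: 0.0867
grip_force: 0.0
```

step_arm --pt "0 0 0" --pt "0 0 0" --pt "0 0 0" --pt "0 0 0" --pt "0 0 0" --pt "0 0 0" --pt "0 0 0" --pt "0 0 0" --turn '[0,0,0,0,0,0,0,0]' --grip 1 --newtons 55

```text
time: 2.95
ee_pos: [0.5328, -0.2851, 0.1076]
eef_rot: [1.0, 0.022, 0.0, 0.0]
ft_force: [0.8, 0.5, 0.3]
width: 0.0309
grip_force: 0.0
```

step_arm --pt "0 0 0" --pt "0 0 0" --pt "0 0 0" --pt "0 0 0" --pt "0 0 0.4" --pt "0 0 0.8" --pt "0 0 0.8" --pt "0 0 0.8" --pt "0 0 0.5" --pt "0 0 0.3" --pt "0 0 0" --turn '[0,0,0,0,0,0,0,0,0,0,0]'

```text
time: 4.05
ee_pos: [0.5331, -0.2853, 0.1984]
eef_rot: [1.0, 0.022, 0.001, 0.0]
ft_force: [-0.4, 0.4, -2.8]
width: 0.0217
grip_force: 55.0
```

```bash
python3 - <<'E'
from h import *
s=read_state(); print(s["torque"],s["ft_force"])
c=camera("scene"); save(c,"s1.png"); W=cloud(c); im=c["image"]
H=cv2.cvtColor(im,cv2.COLOR_RGB2HSV).astype(int); h,sa,v=H[...,0],H[...,1],H[...,2]
near=(abs(W[...,0]-.5)<.13)&(abs(W[...,1]+.28)<.1)&(h>100)&(h<128)&(sa>100)&(W[...,2]>.05)
P=W[near]; print(len(P),P.min(0),P.max(0))
E
python3 -c "
import cv2;i=cv2.imread('pics/s1.png')[200:380,60:300];cv2.imwrite('pics/s1c.png',cv2.resize(i,None,fx=3,fy=3))"
```

```text
[ 0.03519555 -0.01388197  0.00552334] [-0.43318231  0.41558583 -2.7929503 ]
1026 [ 0.44929111 -0.37449333  0.09404159] [ 0.57492781 -0.19777061  0.3793294 ]
```

View pics/s1c.png

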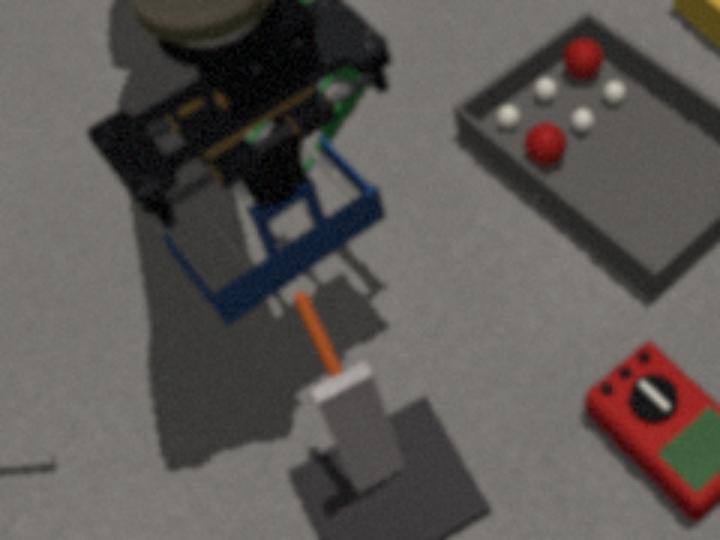

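The close view shows the scoop held level and clear of the desk, with the tray and balls untouched. Next I carry it over the empty +x half of the tray.

step_arm --pt "0.2 0.4 0" --pt "0.4 0.9 0" --pt "0.4 0.9 0" --pt "0.4 0.9 0" --pt "0.4 0.9 0" --pt "0.4 0.9 0" --pt "0.4 0.9 0" --pt "0.4 0.9 0" --pt "0.4 0.9 0" --pt "0.4 0.9 0" --pt "0.4 0.9 0" --pt "0.4 0.9 0" --turn '[0,0,0.1,0.1,0.1,0.06,0,0,0,0,0,0]'

```text
time: 5.3
ee_pos: [0.6477, -0.0256, 0.1965]
eef_rot: [0.999, 0.044, -0.001, -0.0]
ft_force: [0.2, -0.1, -2.3]
width: 0.0219
grip_force: 55.0
```

step_arm --pt "0.4 0.9 0" --pt "0.3 0.8 0" --pt "0.2 0.44 0" --pt "0 0 0" --pt "0 0 0" --turn '[0,0,0,0,0]'

```text
time: 5.8
ee_pos: [0.67, 0.0251, 0.197]
eef_rot: [0.999, 0.044, -0.0, 0.0]
ft_force: [1.1, -0.6, -3.0]
width: 0.0215
grip_force: 55.0
```

```bash
cat > sc.py <<'E'
from h import *
import sys
s=read_state(); print(s["time"],s["ee_pos"],2*np.arctan2(s["eef_rot"][1],s["eef_rot"][0]),s["ft_force"],s["torque"])
def blue(c,W):
    H=cv2.cvtColor(c["image"],cv2.COLOR_RGB2HSV).astype(int)
    g=W-s["ee_pos"]
    return (H[...,0]>100)&(H[...,0]<128)&(H[...,1]>100)&(abs(g[...,0])<.15)&(abs(g[...,1])<.1)&(g[...,2]<-.02)&(g[...,2]>-.16)
for n in("top","wrist","scene"):
    c=camera(n); save(c,sys.argv[1]+n+".png"); W=cloud(c); P=W[blue(c,W)]
    if len(P)>50:
        r=cv2.minAreaRect((P[:,:2]*1000).astype(np.float32)); 
        # pitch: z of side wall tops, front vs back
        psi=2*np.arctan2(s["eef_rot"][1],s["eef_rot"][0]); R=np.array([[np.cos(psi),np.sin(psi)],[-np.sin(psi),np.cos(psi)]])
        L=(P[:,:2]-s["ee_pos"][:2])@R.T; lz=P[:,2]-s["ee_pos"][2]
        out=[]
        for a in(-.075,-.06,-.045,-.03,-.015,0):
            k=(abs(L[:,0]-a)<.0075)&(abs(abs(L[:,1])-.073)<.012)
            out.append((a,round(float(np.percentile(lz[k],90)),4)) if k.sum()>3 else (a,None))
        print(n,len(P),"y range",L[:,1].min(),L[:,1].max(),"x",L[:,0].min(),L[:,0].max(),r,out)
    H=cv2.cvtColor(c["image"],cv2.COLOR_RGB2HSV).astype(int); 
    m=((((H[...,0]<6)|(H[...,0]>172))&(H[...,1]>150)&(H[...,2]>60))&(W[...,0]<.70)&(W[...,2]>.01)).astype(np.uint8)
    nn,Lb,st,ct=cv2.connectedComponentsWithStats(m)
    for i in range(1,nn):
        if st[i,4]>25: print(n,"red",st[i,4],np.median(W[Lb==i],0).round(3))
E
python3 sc.py a
```

```text
5.8 [0.67002212 0.02509106 0.19703502] 0.08720214013945883 [ 1.13398987 -0.5528586  -3.03956964] [-0.06159341 -0.00642223  0.00431869]
top red 159 [ 0.514 -0.033  0.039]
top red 161 [0.455 0.06  0.04 ]
wrist 3642 y range -0.0763040672640563 0.07337813421915548 x -0.02658777353169879 0.006360082517638589 ((660.2022705078125, 22.731536865234375), (32.53793716430664, 149.72410583496094), 5.262934684753418) [(-0.075, None), (-0.06, None), (-0.045, None), (-0.03, -0.0943), (-0.015, -0.0784), (0, -0.0672)]
scene 612 y range -0.07800216788156346 0.08482835328862932 x -0.08045800752346707 0.005913304248948425 ((641.2073364257812, 21.28799057006836), (163.03060913085938, 83.20559692382812), 87.75809478759766) [(-0.075, -0.08), (-0.06, -0.0792), (-0.045, -0.0806), (-0.03, -0.0791), (-0.015, -0.0789), (0, -0.0671)]
scene red 135 [0.463 0.051 0.04 ]
scene red 121 [ 0.523 -0.045  0.039]
```

step_arm --pt "0 0.05 -0.4" --pt "0 0 -0.6" --pt "0 0 -0.6" --pt "0 0 -0.6" --pt "0 0 -0.5" --pt "0 0 -0.3" --pt "0 0 -0.2" --pt "0 0 -0.1" --pt "0 0 0" --pt "0 0 0" --turn '[0,0,0,0,0,0,0,0,0,0]'

```text
time: 6.95
ee_pos: [0.6706, 0.0271, 0.1157]
eef_rot: [0.999, 0.044, 0.0, 0.0]
ft_force: [-0.3, -0.4, -2.2]
width: 0.0218
grip_force: 55.0
```

step_arm --pt "0 0 -0.04" --pt "0 0 0" --pt "0 0 0" --turn '[0,0,0]'

```text
time: 7.25
ee_pos: [0.6704, 0.0271, 0.1143]
eef_rot: [0.999, 0.044, 0.0, 0.0]
ft_force: [-0.2, -1.3, -2.1]
width: 0.0215
grip_force: 55.0
```

step_arm --pt "0 0 -0.04" --pt "0 0 0" --pt "0 0 0" --turn '[0,0,0]'

```text
time: 7.55
ee_pos: [0.6706, 0.0271, 0.1135]
eef_rot: [0.999, 0.044, 0.0, 0.0]
ft_force: [0.9, -0.6, 2.0]
width: 0.0213
grip_force: 55.0
```

step_arm --pt "0 0 -0.04" --pt "0 0 0" --pt "0 0 0" --turn '[0,0,0]'

```text
time: 7.85
ee_pos: [0.6707, 0.0271, 0.1135]
eef_rot: [0.999, 0.044, 0.001, 0.0]
ft_force: [-2.8, -0.5, 9.6]
width: 0.0213
grip_force: 55.0
```

```bash
python3 sc.py b
```

```text
7.85 [0.67074267 0.02708652 0.11351217] 0.08741344293658569 [-2.77838088 -0.50765535  9.62262242] [7.84965465e-04 8.42000705e-01 5.85933279e-02]
top red 138 [ 0.512 -0.031  0.039]
top red 156 [0.456 0.059 0.039]
wrist 3621 y range -0.07527645295561756 0.08126148293394266 x -0.0350497594936009 0.006111701558242633 ((657.1685180664062, 28.94165802001953), (40.339778900146484, 156.83526611328125), 7.441344261169434) [(-0.075, None), (-0.06, None), (-0.045, None), (-0.03, -0.0943), (-0.015, -0.0784), (0, -0.0676)]
scene 453 y range -0.08628408127776589 0.08258991111331687 x -0.08095773688239669 0.14639087342608662 ((712.6123046875, 2.48388671875), (169.8656463623047, 196.13311767578125), 75.48207092285156) [(-0.075, -0.0789), (-0.06, -0.0762), (-0.045, -0.078), (-0.03, -0.077), (-0.015, -0.0775), (0, -0.0658)]
scene red 131 [0.464 0.051 0.039]
scene red 132 [ 0.524 -0.042  0.04 ]
```

View pics/bwrist.png

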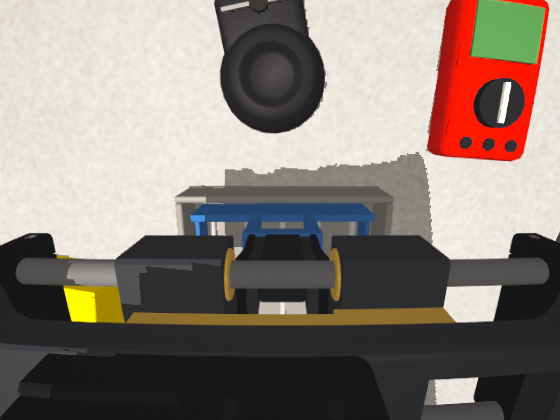

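The wrist view shows the scoop's back wall (192–373 px) centred between the tray's side walls (177–392 px). It rests lightly on the floor, so I start a slow push toward the balls.

step_arm --pt "-0.1 -0.01 0.02" --pt "-0.2 -0.02 0" --pt "-0.2 -0.02 0" --pt "-0.2 -0.02 0" --pt "-0.2 -0.02 0" --pt "-0.2 -0.02 0" --pt "-0.2 -0.02 0" --pt "-0.2 -0.02 0" --pt "-0.2 -0.02 0" --pt "-0.2 -0.02 0" --pt "-0.2 -0.02 0" --pt "-0.2 -0.02 0" --turn '[0,0,0,0,0,0,0,0,0,0,0,0]'

```text
time: 9.2
ee_pos: [0.6136, 0.0215, 0.1136]
eef_rot: [0.999, 0.044, 0.002, -0.0]
ft_force: [4.2, 0.3, 5.5]
width: 0.0216
grip_force: 55.0
```

```bash
python3 sc.py c; python3 -c "
import cv2;i=cv2.imread('pics/ctop.png')[130:270,240:380];j=cv2.imread('pics/cscene.png')[180:320,190:330]
cv2.imwrite('pics/c1.png',cv2.hconcat([cv2.resize(i,(400,400)),cv2.resize(j,(400,400))]))"
```

```text
9.2 [0.61358567 0.02152769 0.11359732] 0.08751522748908103 [4.21179829 0.32668786 5.4545038 ] [ 0.14135863 -0.56096819 -0.10839223]
top red 49 [ 0.51  -0.023  0.035]
top red 161 [0.455 0.06  0.04 ]
wrist 3532 y range -0.07515339942417446 0.08211489631324181 x -0.035362687173136335 0.007551501578957231 ((600.7492065429688, 23.768699645996094), (41.8898811340332, 158.18934631347656), 7.9693427085876465) [(-0.075, None), (-0.06, None), (-0.045, None), (-0.03, -0.0941), (-0.015, -0.0783), (0, -0.0675)]
scene 543 y range -0.08593178534250615 0.08347277502234643 x -0.08253499676808944 0.15126542971533719 ((653.802490234375, -0.1560516357421875), (172.54367065429688, 201.0392303466797), 77.57988739013672) [(-0.075, -0.0759), (-0.06, -0.0766), (-0.045, -0.0784), (-0.03, -0.0777), (-0.015, -0.077), (0, -0.0665)]
scene red 126 [ 0.523 -0.042  0.04 ]
```

View pics/c1.png

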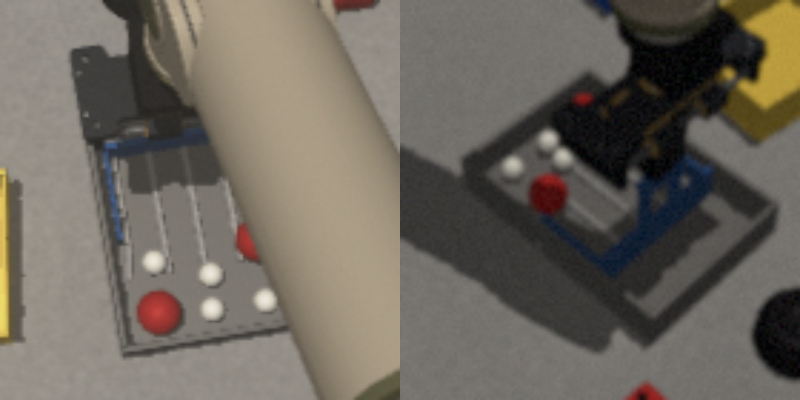

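The crops show the tines under the first red ball, at (248,240), with two white balls in line with the middle tine, at (210,273) and (211,308). I'm shifting 5 mm in +y so they slip into the gap, then carrying on.

step_arm --pt "0.1 0.1 0" --pt "0 0.1 0" --pt "-0.1 0 0" --pt "-0.15 -0.013 0" --pt "-0.15 -0.013 0" --pt "-0.15 -0.013 0" --pt "-0.15 -0.013 0" --pt "-0.15 -0.013 0" --pt "-0.15 -0.013 0" --pt "-0.15 -0.013 0" --pt "-0.15 -0.013 0" --pt "0 0 0" --turn '[0,0,0,0,0,0,0,0,0,0,0,0]'

```text
time: 10.55
ee_pos: [0.5833, 0.0238, 0.1135]
eef_rot: [0.999, 0.044, 0.001, 0.0]
ft_force: [0.7, -0.7, 7.5]
width: 0.0215
grip_force: 55.0
```

```bash
python3 sc.py d; python3 -c "
import cv2;i=cv2.imread('pics/dtop.png')[130:270,240:380];j=cv2.imread('pics/dscene.png')[180:320,190:330]
cv2.imwrite('pics/d1.png',cv2.hconcat([cv2.resize(i,(400,400)),cv2.resize(j,(400,400))]))"
```

```text
10.55 [0.58334024 0.02383584 0.11349791] 0.08752600028829821 [ 0.71725132 -0.7216018   7.46035897] [0.14252609 0.0254375  0.00889682]
top red 160 [0.453 0.061 0.039]
wrist 3541 y range -0.07525072770813998 0.07681500435107087 x -0.03503615798830276 0.008178657592220622 ((571.4271850585938, 23.46349334716797), (42.226139068603516, 152.45504760742188), 8.04356575012207) [(-0.075, None), (-0.06, None), (-0.045, None), (-0.03, -0.0946), (-0.015, -0.0784), (0, -0.0674)]
scene 573 y range -0.08958499924868873 0.07675217842247878 x -0.08105268818298057 0.005924274561677654 ((565.2205810546875, 15.343368530273438), (167.9130859375, 80.55503845214844), 78.61660766601562) [(-0.075, -0.08), (-0.06, -0.0795), (-0.045, -0.0794), (-0.03, -0.0772), (-0.015, -0.0761), (0, -0.0668)]
scene red 114 [ 0.522 -0.038  0.041]
```

View pics/d1.png

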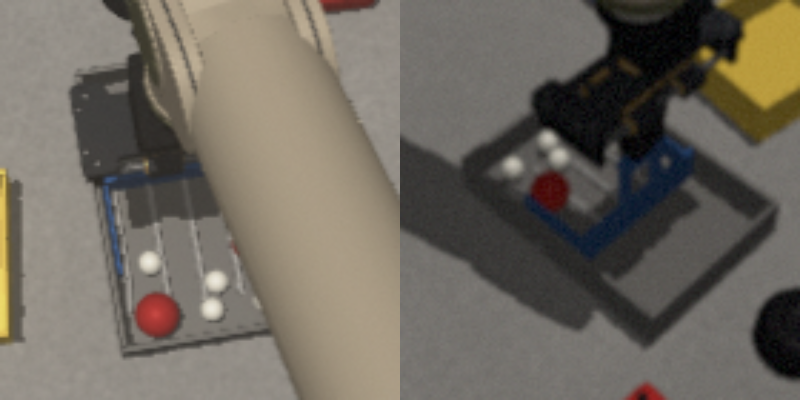

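The first white ball has slipped into a gap at (216,282) and the second, at (212,309), sits beside the tine line. I continue to the end wall.

step_arm --pt "-0.1 -0.01 0" --pt "-0.12 -0.01 0" --pt "-0.12 -0.01 0" --pt "-0.12 -0.01 0" --pt "-0.12 -0.01 0" --pt "-0.12 -0.01 0" --pt "-0.12 -0.01 0" --pt "-0.12 -0.01 0" --pt "-0.12 -0.01 0" --pt "-0.08 -0.01 0" --pt "0 0 0" --turn '[0,0,0,0,0,0,0,0,0,0,0]'

```text
time: 11.8
ee_pos: [0.5551, 0.0214, 0.1135]
eef_rot: [0.999, 0.044, 0.001, -0.0]
ft_force: [2.9, 0.9, 5.8]
width: 0.0216
grip_force: 55.0
```

```bash
python3 sc.py e; python3 -c "
import cv2;i=cv2.imread('pics/etop.png')[130:270,240:380];j=cv2.imread('pics/escene.png')[180:320,190:330]
cv2.imwrite('pics/e1.png',cv2.hconcat([cv2.resize(i,(400,400)),cv2.resize(j,(400,400))]))"
```

```text
11.8 [0.55509438 0.02140102 0.1135031 ] 0.08749412898681422 [2.86234118 0.94799988 5.83521556] [ 0.1465048  -0.35693822 -0.05820962]
top red 160 [0.451 0.063 0.039]
wrist 3562 y range -0.07530083997500461 0.0747321162143319 x -0.034689343032890424 0.008213170801829752 ((542.5173950195312, 19.805892944335938), (40.283729553222656, 149.85809326171875), 7.7569403648376465) [(-0.075, None), (-0.06, None), (-0.045, None), (-0.03, -0.0931), (-0.015, -0.0784), (0, -0.0675)]
wrist red 122 [ 0.529 -0.021  0.033]
scene 558 y range -0.07684833013264664 0.07533556311483887 x -0.08166019299868903 0.0055035672480798405 ((518.4678955078125, 17.69739532470703), (85.49114990234375, 153.70970153808594), 3.419135093688965) [(-0.075, -0.0813), (-0.06, -0.0784), (-0.045, -0.0778), (-0.03, -0.0778), (-0.015, -0.0764), (0, -0.0669)]
scene red 113 [ 0.523 -0.039  0.04 ]
```

View pics/e1.png

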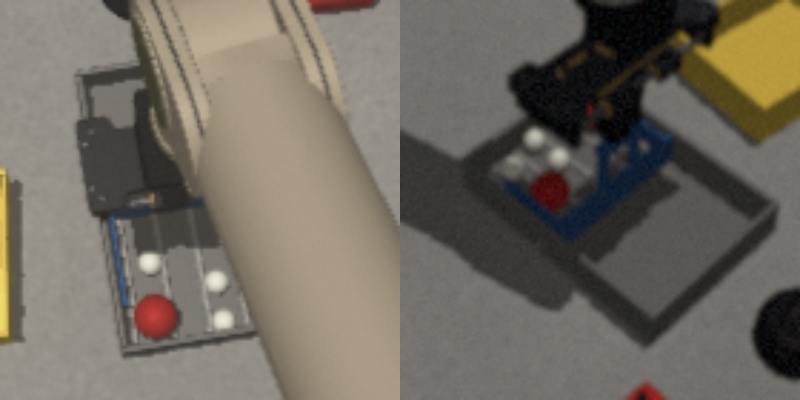

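The crops show both red balls on the tines, with the second at (155,317) near the tips by the end wall. The white balls sit in the gaps. I'm lifting slowly about 22 mm, with the wall still guarding the nose, and then checking.

step_arm --pt "0 0 0.05" --pt "0 0 0.1" --pt "0 0 0.1" --pt "0 0 0.1" --pt "0 0 0.1" --pt "0 0 0.1" --pt "0 0 0.1" --pt "0 0 0.1" --pt "0 0 0.1" --pt "0 0 0.05" --pt "0 0 0" --pt "0 0 0" --turn '[0,0,0,0,0,0,0,0,0,0,0,0]'

```text
time: 13.15
ee_pos: [0.5543, 0.0213, 0.135]
eef_rot: [0.999, 0.044, -0.0, 0.0]
ft_force: [-0.6, -0.3, -3.8]
width: 0.0214
grip_force: 55.0
```

```bash
python3 sc.py f; python3 -c "
import cv2;i=cv2.imread('pics/ftop.png')[130:270,240:380];j=cv2.imread('pics/fscene.png')[180:320,190:330]
cv2.imwrite('pics/f1.png',cv2.hconcat([cv2.resize(i,(400,400)),cv2.resize(j,(400,400))]))"
```

```text
13.15 [0.55425662 0.02126128 0.13500808] 0.08760812712293932 [-0.57479514 -0.3462938  -3.82286973] [ 0.03557449 -0.10730048 -0.00732535]
top red 164 [0.448 0.064 0.059]
wrist 3683 y range -0.07541942681444336 0.077924342658386 x -0.04045693090150977 0.0061854373811604186 ((537.225830078125, 21.046161651611328), (46.53790283203125, 153.31239318847656), 4.75303840637207) [(-0.075, None), (-0.06, None), (-0.045, None), (-0.03, -0.095), (-0.015, -0.0785), (0, -0.0675)]
wrist red 150 [ 0.53  -0.021  0.055]
scene 569 y range -0.07768378486520053 0.0732199135634798 x -0.08016640686649577 0.005860524382789743 ((519.1510620117188, 16.237388610839844), (83.76395416259766, 151.3869171142578), 2.7535688877105713) [(-0.075, -0.0827), (-0.06, -0.0826), (-0.045, -0.0815), (-0.03, -0.0795), (-0.015, -0.0792), (0, -0.0679)]
scene red 113 [ 0.525 -0.038  0.059]
```

View pics/f1.png

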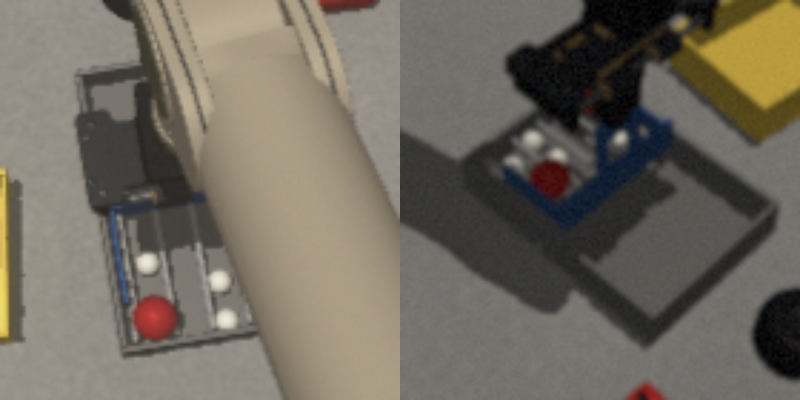

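Both red balls are up (z 0.059), and all four white balls appear to be below the tines. The nose sags about 2°, so the second ball leans on the end wall. I'll clear the rim, slide the scoop under the balls, and press the tines on the rim to tilt the nose up.

step_arm --pt "0 0 0.35" --pt "0 0 0.5" --pt "-0.3 -0.026 0.25" --pt "-0.8 -0.07 0" --pt "-0.8 -0.07 -0.05" --pt "-0.3 -0.026 -0.15" --pt "-0.15 -0.013 -0.2" --pt "-0.1 -0.01 -0.2" --pt "-0.05 0 -0.1" --pt "0 0 0" --pt "0 0 0" --turn '[0,0,0,0,0,0,0,0,0,0,0]' --newtons 60

```text
time: 14.4
ee_pos: [0.4979, 0.0162, 0.1502]
eef_rot: [0.999, 0.044, 0.007, 0.0]
ft_force: [8.4, -1.4, 25.0]
width: 0.0221
grip_force: 60.0
```

```bash
python3 sc.py g; python3 -c "
import cv2;i=cv2.imread('pics/gtop.png')[150:290,240:380];j=cv2.imread('pics/gscene.png')[160:300,190:330]
cv2.imwrite('pics/g1.png',cv2.hconcat([cv2.resize(i,(400,400)),cv2.resize(j,(400,400))]))"
```

```text
14.4 [0.49794637 0.01620307 0.15021721] 0.08736619601407256 [ 8.37184272 -1.359092   25.02146747] [-0.22140479 -1.06625716  0.02728039]
top red 170 [0.297 0.053 0.033]
wrist 3355 y range -0.07543502682912584 0.07413266379646047 x -0.025005993382296234 0.004854991277666171 ((488.4703063964844, 14.75701904296875), (29.308149337768555, 149.5477752685547), 5.641438007354736) [(-0.075, None), (-0.06, None), (-0.045, None), (-0.03, -0.0953), (-0.015, -0.0775), (0, -0.0669)]
wrist red 136 [ 0.475 -0.026  0.072]
scene 554 y range -0.07728886082868784 0.07306470476029346 x -0.08261326160282349 0.004187727068725896 ((461.8023376464844, 10.564285278320312), (83.64478302001953, 152.10101318359375), 1.6822093725204468) [(-0.075, -0.0784), (-0.06, -0.0806), (-0.045, -0.079), (-0.03, -0.0789), (-0.015, -0.0797), (0, -0.068)]
scene red 103 [ 0.47  -0.043  0.077]
```

View pics/g1.png

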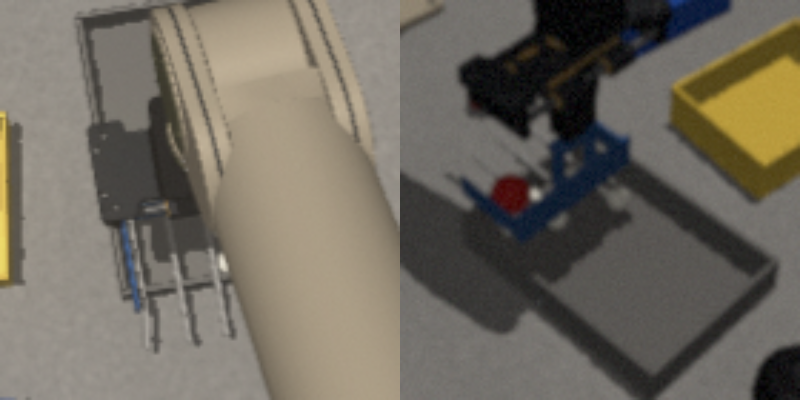

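The scoop still holds one red ball, at (510,195) in the right crop. The other rolled off the nose onto the desk toward the robot, near (0.297, 0.053), so I'm measuring its motion.

```bash
cat > ball.py <<'E'
from h import *
import sys
for k in range(int(sys.argv[1])):
    t=read_state()["time"]; c=camera(sys.argv[2] if len(sys.argv)>2 else "top"); W=cloud(c); H=cv2.cvtColor(c["image"],cv2.COLOR_RGB2HSV).astype(int)
    m=((((H[...,0]<6)|(H[...,0]>172))&(H[...,1]>150)&(H[...,2]>40))&(W[...,0]<.70)&(W[...,2]>.005)&(W[...,1]<.6)).astype(np.uint8)
    nn,Lb,st,ct=cv2.connectedComponentsWithStats(m)
    for i in range(1,nn):
        if st[i,4]>15: print(round(t,2),"red",st[i,4],W[Lb==i].mean(0).round(4),ct[i].round())
save(c,"ball.png")
E
python3 ball.py 2
```

```text
14.55 red 169 [0.2827 0.0517 0.0335] [304. 308.]
14.6 red 172 [0.2794 0.0516 0.0331] [304. 309.]
```

Run:
```python
from h import *
from scipy.optimize import least_squares
s=read_state(); q=s["joint_positions"]; e=s["ee_pos"]; print(q.round(3),e)
D=[(np.array([1.081,.3329,-.0647,1.4609,.0215,1.35,-.088]),np.array([.28112,-.55779,.22176])),(q,e)]
def rz(p,q): return np.array([p[0]*np.sin(q[1])+p[1]*np.sin(q[1]+q[3]),p[2]+p[0]*np.cos(q[1])+p[1]*np.cos(q[1]+q[3])])
f=lambda p:np.concatenate([rz(p,q)-[np.hypot(*e[:2]),e[2]] for q,e in D])
r=least_squares(f,[.4,.4,.1]); p=r.x; print(p,r.fun)
for z in(.107,.12,.16,.2,.25):
    best=9
    for a in np.arange(-.5,2,.01):
        for b in np.arange(.2,2.42,.01):
            if .06<np.pi-a-b<2.06:
                R,Z=rz(p,[0,a,0,b]); 
                if abs(Z-z)<.005 and R<best and R>0: best=R;bb=(a,b)
    print(z,best,bb)
import os
d=np.load("top0.npz"); W=d["W"]; m=(W[...,2]>.008)&(W[...,2]<.03)&(abs(W[...,1])<.15)&(W[...,0]<.2)&(W[...,0]>-.1); P=W[m]; print("base plate",P.min(0),P.max(0),np.percentile(P,[5,50,95],axis=0))
H=cv2.cvtColor(d["im"],cv2.COLOR_RGB2HSV).astype(int)
m=(H[...,0]>40)&(H[...,0]<80)&(H[...,1]>90)&(W[...,0]<.45)&(W[...,1]>-.4); P=W[m]; print("green",P.min(0),P.max(0))
```

```text
[ 0.259  0.125 -0.408  1.877  0.057  1.137 -1.653] [0.49793379 0.01618892 0.15017965]
[ 0.4704542   0.48313066 -0.11529461] [ 0.00027823  0.00072188 -0.00045522 -0.00072188]
0.107 0.25633957086149284 (np.float64(-0.3899999999999999), np.float64(2.410000000000002))
0.12 0.24236668869563543 (np.float64(-0.44999999999999996), np.float64(2.410000000000002))
0.16 0.23611813775744162 (np.float64(-0.5), np.float64(2.370000000000002))
0.2 0.24704901235237925 (np.float64(-0.5), np.float64(2.280000000000002))
0.25 0.25520751560870203 (np.float64(-0.5), np.float64(2.1700000000000017))
base plate [ 0.00473932 -0.12209264  0.00800158] [0.15774342 0.11516291 0.0294092 ] [[ 0.0203465  -0.1062679   0.00847341]
 [ 0.07782339  0.00419138  0.01123061]
 [ 0.11184895  0.10652729  0.01594648]]
green [ 0.19576964 -0.28131975 -0.00703414] [ 0.3772961  -0.10900131  0.14801545]
```

```bash
python3 ball.py 1
python3 - <<'E'
from h import *
c=camera("scene"); W=cloud(c); H=cv2.cvtColor(c["image"],cv2.COLOR_RGB2HSV).astype(int)
m=((H[...,1]<70)&(H[...,2]>125)&(W[...,0]<.60)&(W[...,0]>.38)&(abs(W[...,1])<.12)).astype(np.uint8)
nn,L,st,ct=cv2.connectedComponentsWithStats(m)
for i in range(1,nn):
    if st[i,4]>5: print("white",st[i,4],ct[i].round(),np.median(W[L==i],0).round(3),W[L==i][:,2].max().round(3))
E
```

```text
14.65 red 173 [0.2761 0.0511 0.0335] [304. 310.]
white 1259 [224.  46.] [0.451 0.001 0.57 ] 0.606
white 53 [254.  49.] [0.48  0.058 0.557] 0.568
white 68 [250.  50.] [0.48  0.047 0.559] 0.567
white 86 [224.  64.] [ 0.496 -0.028  0.556] 0.568
white 11 [237. 228.] [ 0.449 -0.002  0.027] 0.082
```

step_arm --pt "0 0 0.06" --pt "0 0 0" --pt "0 0 0" --pt "0 0 -0.06" --pt "0 0 -0.1" --pt "0 0 -0.1" --turn '[0,0,0,0,0,0]' --newtons 15

```text
time: 15.35
ee_pos: [0.4977, 0.0164, 0.1442]
eef_rot: [0.999, 0.044, 0.007, -0.0]
ft_force: [10.1, -0.2, 17.1]
width: 0.0222
grip_force: 15.0
```

```bash
python3 sc.py h | cut -c1-700
```

```text
15.35 [0.4976885  0.01635752 0.14421855] 0.08753400018559065 [10.07791302 -0.24103456 17.11201763] [-0.01582047 -2.04155634 -0.03616059]
top red 171 [0.268 0.05  0.034]
wrist 3024 y range -0.07533874546054117 0.07402369746079761 x -0.03820119938360749 0.006385627230581071 ((482.84771728515625, 14.176795959472656), (43.85316467285156, 149.6770477294922), 6.684835910797119) [(-0.075, None), (-0.06, None), (-0.045, None), (-0.03, None), (-0.015, -0.074), (0, -0.0636)]
wrist red 109 [ 0.474 -0.025  0.07 ]
scene 510 y range -0.07730209196106069 0.07391398239091627 x -0.08074576778989898 0.006376344574264794 ((465.88519287109375, 10.409713745117188), (156.3352813720703, 81.22662353515625), 89.01034545898438) [(-0.075, -0.074), (-0.06, -0.0786), (-0.045, -0.0745), (-0.03, -0.0766), (-0.015, -0.0738), (0, -0.0643)]
scene red 105 [ 0.47  -0.043  0.076]
```

The loose red ball has nearly stopped at (0.268, 0.050), which is reachable. I firm up the grip, lift off the rim and check the tilt and the ball still aboard.

step_arm --pt "0 0 0" --pt "0 0 0.2" --pt "0 0 0.4" --pt "0 0 0.3" --pt "0 0 0.1" --turn '[0,0,0,0,0]' --newtons 60

```text
time: 16.0
ee_pos: [0.492, 0.016, 0.1659]
eef_rot: [0.999, 0.044, 0.0, 0.0]
ft_force: [0.1, -0.2, -2.5]
width: 0.0217
grip_force: 60.0
```

```bash
python3 sc.py i | cut -c1-700
```

```text
16.0 [0.49203805 0.01597193 0.16589355] 0.0876834836521216 [ 0.05974364 -0.23683534 -2.54820897] [ 0.0762773   0.00581847 -0.03353895]
top red 172 [0.268 0.051 0.033]
wrist 3009 y range -0.07567467653594158 0.07390014199512117 x -0.036876496045121616 0.006236214198279704 ((478.7892761230469, 14.69729232788086), (149.8768768310547, 42.221923828125), 89.50838470458984) [(-0.075, None), (-0.06, None), (-0.045, None), (-0.03, None), (-0.015, -0.0736), (0, -0.0634)]
wrist red 451 [ 0.483 -0.027  0.095]
scene 509 y range -0.07699197564436938 0.0768422391131785 x -0.08203603141623007 0.006099753393782945 ((457.89776611328125, 11.675239562988281), (157.81431579589844, 81.36167907714844), 89.73929595947266) [(-0.075, -0.0745), (-0.06, -0.0716), (-0.045, -0.0755), (-0.03, -0.075), (-0.015, -0.0752), (0, -0.0646)]
scene red 76 [ 0.475 -0.043  0.099]
```

In the air the scoop is about level or slightly nose-up, and the first red ball sits by the back wall. The second ball is at rest at (0.268, 0.051). I carry the first one sideways to the dish with a gentle x acceleration.

step_arm --pt "0.05 0.2 0" --pt "0.1 0.4 0" --pt "0.15 0.6 0" --pt "0.2 0.8 0" --pt "0.25 0.8 0" --pt "0.3 0.8 0" --pt "0.35 0.8 0" --pt "0.4 0.8 0" --pt "0.35 0.8 0" --pt "0.3 0.8 0" --pt "0.25 0.8 0" --pt "0.2 0.8 0" --turn '[-0.04,-0.08,-0.08,-0.08,-0.08,-0.08,-0.08,-0.08,-0.08,-0.08,-0.08,-0.08]'

```text
time: 17.35
ee_pos: [0.5643, 0.227, 0.1644]
eef_rot: [1.0, -0.012, -0.0, 0.0]
ft_force: [-0.7, 0.8, -1.6]
width: 0.0213
grip_force: 60.0
```

step_arm --pt "0.15 0.8 0" --pt "0.1 0.6 0" --pt "0.05 0.4 0" --pt "0 0.25 0" --pt "0 0.05 0" --pt "0 0 0" --turn '[-0.08,-0.08,-0.08,0,0,0]'

```text
time: 17.95
ee_pos: [0.5718, 0.2779, 0.165]
eef_rot: [1.0, -0.026, -0.0, 0.0]
ft_force: [-0.3, -0.0, -2.6]
width: 0.0217
grip_force: 60.0
```

```bash
python3 sc.py j | cut -c1-700
```

```text
17.95 [0.57178966 0.2779043  0.16498613] -0.051839993533793476 [-0.31964769 -0.01536405 -2.61807253] [ 0.08359086 -0.00396154  0.00491045]
wrist 2916 y range -0.07546623048675856 0.07374911233927459 x -0.023004002151067123 0.006303286978591081 ((563.6290283203125, 277.4635009765625), (149.2759246826172, 28.482370376586914), 87.54276275634766) [(-0.075, None), (-0.06, None), (-0.045, None), (-0.03, None), (-0.015, -0.0735), (0, -0.0632)]
wrist red 456 [0.556 0.236 0.094]
wrist red 375 [0.284 0.055 0.024]
scene 356 y range -0.07791173412612099 0.07377808164435033 x -0.08414576989527742 0.0074432343283140625 ((551.4525146484375, 266.4723815917969), (162.8824005126953, 81.5316162109375), 67.87560272216797) [(-0.075, -0.0702), (-0.06, -0.0707), (-0.045, -0.0785), (-0.03, -0.0762), (-0.015, -0.076), (0, -0.0637)]
scene red 85 [0.278 0.042 0.032]
scene red 50 [0.547 0.22  0.097]
```

Ball 1 is still aboard over the dish at about (0.55, 0.235). Easing the grip lets the nose swing down.

step_arm --pt "0 0 0" --pt "0 0 0" --pt "0 0 0" --pt "0 0 0" --pt "0 0 0" --turn '[0,0,0,0,0]' --newtons 5

```text
time: 18.6
ee_pos: [0.5718, 0.2784, 0.1651]
eef_rot: [1.0, -0.026, -0.0, 0.0]
ft_force: [0.2, -0.1, -2.9]
width: 0.0219
grip_force: 5.0
```

```bash
python3 sc.py k | cut -c1-700
```

```text
18.6 [0.57176722 0.27836858 0.16507732] -0.05158825936164227 [ 0.24468633 -0.05830023 -2.93686525] [ 0.09165675 -0.00915586 -0.03126554]
wrist 2930 y range -0.07542124239547258 0.07406072691252216 x -0.023198708803267968 0.00597513687745149 ((563.3552856445312, 278.1621398925781), (149.456298828125, 28.739608764648438), 87.39624786376953) [(-0.075, None), (-0.06, None), (-0.045, None), (-0.03, None), (-0.015, -0.0737), (0, -0.0633)]
wrist red 494 [0.556 0.237 0.094]
wrist red 374 [0.284 0.055 0.024]
scene 352 y range -0.07764118631407234 0.0724555296256546 x -0.08608174932444317 0.008149353743479188 ((551.8839721679688, 266.02197265625), (164.5097198486328, 80.99219512939453), 65.61125946044922) [(-0.075, -0.0699), (-0.06, -0.0728), (-0.045, -0.0774), (-0.03, -0.0742), (-0.015, -0.0752), (0, -0.0652)]
scene red 88 [0.278 0.042 0.031]
scene red 52 [0.548 0.221 0.098]
```

It holds even at 5 N. I'll press the tine tips against the dish's inner -x wall with a light grip so the scoop pivots nose-down.

step_arm --pt "0 0 -0.2" --pt "0 0 -0.3" --pt "0 0 -0.3" --pt "-0.1 0 0" --pt "-0.2 0.01 0" --pt "-0.2 0.01 0" --pt "-0.2 0.01 0" --pt "-0.2 0.01 0" --pt "-0.2 0.01 0" --pt "-0.2 0.01 0" --pt "-0.2 0.01 0" --turn '[0,0,0,0,0,0,0,0,0,0,0]' --newtons 7

```text
time: 19.85
ee_pos: [0.5358, 0.2804, 0.1468]
eef_rot: [1.0, -0.026, 0.002, -0.001]
ft_force: [6.2, 0.2, 6.8]
width: 0.0219
grip_force: 7.0
```

```bash
python3 sc.py l | cut -c1-700; python3 -c "
import cv2;i=cv2.imread('pics/lscene.png')[120:260,250:420];j=cv2.imread('pics/ltop.png')[150:290,140:310]
cv2.imwrite('pics/l1.png',cv2.hconcat([cv2.resize(i,(400,330)),cv2.resize(j,(400,330))]))"
```

```text
19.85 [0.53576828 0.28042506 0.14683013] -0.05223211152647362 [6.22401308 0.18990208 6.84096797] [-0.07363034 -1.42598419  0.04983206]
wrist 2335 y range -0.07491209616281817 0.07386069000227417 x -0.023031413668571525 0.0031896121885287977 ((525.9161376953125, 280.41680908203125), (148.81149291992188, 25.91634750366211), 87.19747924804688) [(-0.075, None), (-0.06, None), (-0.045, None), (-0.03, None), (-0.015, -0.0622), (0, -0.0625)]
wrist red 286 [0.516 0.242 0.076]
wrist red 434 [0.281 0.061 0.024]
scene 322 y range -0.07874502675832146 0.08987004083404738 x -0.09030380552590915 0.004861139764469849 ((505.8330078125, 278.58453369140625), (171.54922485351562, 85.33929443359375), 73.75794219970703) [(-0.075, -0.0645), (-0.06, -0.0703), (-0.045, -0.0726), (-0.03, -0.0746), (-0.015, -0.073), (0, -0.0618)]
scene red 89 [0.279 0.043 0.032]
scene red 58 [0.506 0.224 0.081]
```

View pics/l1.png

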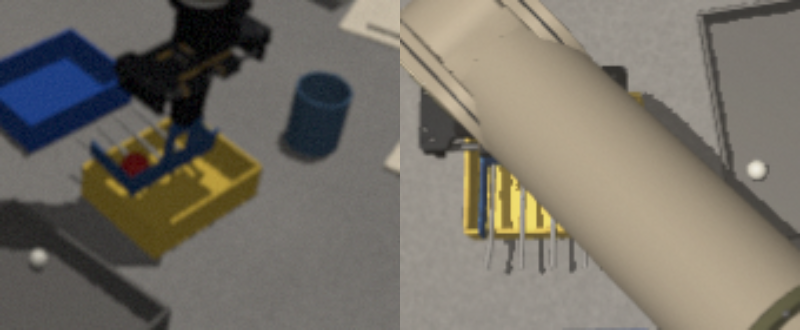

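The tines came down on the dish rim, and the scoop pivoted nose-up by about 8° instead. The ball is still safely at the back wall. I'm lifting, backing off in +x so the tips drop inside the wall, and lowering again.

step_arm --pt "0 0 0.3" --pt "0 0 0.5" --pt "0 0 0.4" --pt "0.2 0 0" --pt "0.4 -0.02 0" --pt "0.5 -0.03 0" --pt "0.5 -0.03 0" --pt "0.4 -0.02 0" --pt "0.25 0 0" --pt "0.1 0 0" --pt "0 0 0" --turn '[0,0,0,0,0,0,0,0,0,0,0]' --newtons 25

```text
time: 21.1
ee_pos: [0.593, 0.2777, 0.1748]
eef_rot: [1.0, -0.026, -0.0, 0.0]
ft_force: [-0.3, 0.0, -3.0]
width: 0.0217
grip_force: 25.0
```

```bash
cat > pose.py <<'E'
# scoop pitch from the back wall plane / side wall tops, in tool-yaw frame (nose-up positive)
from h import *
s=read_state(); e=s["ee_pos"]; psi=2*np.arctan2(s["eef_rot"][1],s["eef_rot"][0])
print(round(s["time"],2),e.round(4),round(psi,4),s["ft_force"].round(1),s["torque"].round(2))
for n in("wrist","scene"):
    c=camera(n); W=cloud(c); H=cv2.cvtColor(c["image"],cv2.COLOR_RGB2HSV).astype(int)
    g=W-e; X=np.cos(psi)*g[...,0]+np.sin(psi)*g[...,1]; Y=-np.sin(psi)*g[...,0]+np.cos(psi)*g[...,1]; Z=g[...,2]
    b=(H[...,0]>100)&(H[...,0]<128)&(H[...,1]>100)&(abs(X)<.17)&(abs(Y)<.085)&(Z<-.04)&(Z>-.17)
    k=b&(abs(abs(Y)-.073)<.008)
    x,z=X[k],Z[k]; bins=np.arange(x.min() if k.sum() else 0,.06,.008); t=[(x[(x>=a)&(x<a+.008)].mean(),np.percentile(z[(x>=a)&(x<a+.008)],90)) for a in bins if ((x>=a)&(x<a+.008)).sum()>3]
    print(n,"side top:",[(round(float(a*1000)),round(float(q*1000))) for a,q in t])
    k=b&(abs(Y)<.065)
    if k.sum()>20: print(n,"back wall: z max",np.percentile(Z[k],98).round(4),"x at top",X[k][Z[k]>np.percentile(Z[k],85)].mean().round(4),"x low",X[k][Z[k]<np.percentile(Z[k],20)].mean().round(4),"z low",np.percentile(Z[k],10).round(4))
    m=((((H[...,0]<6)|(H[...,0]>172))&(H[...,1]>150)&(H[...,2]>40))&(W[...,0]<.70)&(W[...,2]>.005)&(W[...,1]<.6)).astype(np.uint8)
    nn,Lb,st,ct=cv2.connectedComponentsWithStats(m)
    for i in range(1,nn):
        if st[i,4]>15: print(n,"red",st[i,4],W[Lb==i].mean(0).round(3))
E
python3 pose.py
```

```text
21.1 [0.593  0.2777 0.1748] -0.0516 [-0.3  0.  -3. ] [ 0.06 -0.05  0.08]
wrist side top: [(-18, -72), (-9, -62), (-5, -62)]
wrist back wall: z max -0.0478 x at top -0.0035 x low -0.007 z low -0.0893
wrist red 273 [0.575 0.237 0.112]
wrist red 223 [0.289 0.055 0.022]
scene side top: [(-85, -65), (-76, -65), (-69, -67), (-60, -66), (-53, -73), (-44, -73), (-36, -73), (-28, -74), (-21, -75), (-12, -75), (-6, -61)]
scene back wall: z max -0.0424 x at top -0.0011 x low -0.0067 z low -0.0827
scene red 88 [0.278 0.043 0.031]
scene red 63 [0.564 0.221 0.109]
```

step_arm --pt "0 0 -0.3" --pt "0 0 -0.5" --pt "0 0 -0.6" --pt "0 0 -0.5" --pt "0 0 -0.3" --pt "0 0 -0.08" --pt "0 0 0" --turn '[0,0,0,0,0,0,0]' --newtons 25

```text
time: 21.9
ee_pos: [0.593, 0.2776, 0.1178]
eef_rot: [1.0, -0.026, -0.0, 0.0]
ft_force: [0.3, -0.8, -3.1]
width: 0.0218
grip_force: 25.0
```

step_arm --pt "-0.2 0.01 0" --pt "-0.2 0.01 0" --pt "-0.2 0.01 0.05" --pt "-0.2 0.01 0.08" --pt "-0.2 0.01 0.08" --pt "-0.2 0.01 0.08" --turn '[0,0,0,0,0,0]' --newtons 7

```text
time: 22.5
ee_pos: [0.5628, 0.2792, 0.1259]
eef_rot: [1.0, -0.026, 0.0, -0.0]
ft_force: [1.7, -0.1, -1.4]
width: 0.0219
grip_force: 7.0
```

```bash
python3 pose.py
```

```text
22.5 [0.5628 0.2792 0.1259] -0.0516 [ 1.7 -0.1 -1.4] [ 0.07 -0.45 -0.03]
wrist side top: [(-18, -75), (-11, -74), (-4, -74), (6, -63), (10, -64)]
wrist back wall: z max -0.0447 x at top 0.01 x low 0.0106 z low -0.0915
wrist red 879 [0.553 0.232 0.057]
scene side top: [(-61, -80), (-50, -78), (-36, -76), (-20, -76), (-12, -79), (-4, -75), (5, -65), (9, -64)]
scene back wall: z max -0.0432 x at top 0.0108 x low 0.0095 z low -0.0914
scene red 87 [0.278 0.043 0.031]
scene red 49 [0.548 0.221 0.057]
```

The scoop now pivots smoothly at low force and has reached level. Continuing.

step_arm --pt "-0.2 0.01 0.1" --pt "-0.2 0.01 0.1" --pt "-0.2 0.01 0.1" --pt "-0.2 0.01 0.1" --pt "-0.2 0.01 0.1" --pt "-0.2 0.01 0.1" --pt "0 0 0" --turn '[0,0,0,0,0,0,0]'

```text
time: 23.3
ee_pos: [0.5323, 0.281, 0.1407]
eef_rot: [1.0, -0.025, 0.0, -0.0]
ft_force: [0.4, -0.1, -1.2]
width: 0.0219
grip_force: 7.0
```

```bash
python3 pose.py
```

```text
23.3 [0.5323 0.281  0.1407] -0.0508 [ 0.4 -0.1 -1.2] [ 0.08 -0.01 -0.02]
wrist side top: [(-23, -85), (-16, -82), (-8, -81), (0, -79), (8, -77), (16, -75), (25, -61), (32, -61), (37, -86)]
wrist back wall: z max -0.0449 x at top 0.0293 x low 0.0372 z low -0.0906
wrist red 285 [0.505 0.242 0.059]
wrist red 375 [0.287 0.066 0.028]
scene side top: [(-40, -91), (-33, -95), (-25, -87), (-17, -87), (-8, -84), (-1, -84), (7, -81), (15, -79), (23, -77), (32, -67), (37, -81)]
scene back wall: z max -0.0442 x at top 0.03 x low 0.0363 z low -0.0892
scene red 86 [0.277 0.043 0.031]
scene red 77 [0.481 0.227 0.052]
```

The nose is down about 12° and the ball has rolled to the front wall. I firm up the grip and back off slowly so it comes off the tips near the floor.

step_arm --pt "0 0 0" --pt "0.1 0 0" --pt "0.2 -0.01 0" --pt "0.2 -0.01 0" --pt "0.2 -0.01 0.05" --pt "0.15 -0.01 0.05" --pt "0 0 0" --pt "0 0 0" --turn '[0,0,0,0,0,0,0,0]' --newtons 50

```text
time: 24.2
ee_pos: [0.5537, 0.2796, 0.1424]
eef_rot: [1.0, -0.026, -0.001, 0.0]
ft_force: [-3.5, -0.5, -3.4]
width: 0.021
grip_force: 50.0
```

```bash
python3 pose.py
```

```text
24.2 [0.5537 0.2796 0.1424] -0.0514 [-3.5 -0.5 -3.4] [ 0.02  1.05 -0.1 ]
wrist side top: [(-23, -84), (-16, -82), (-8, -81), (0, -79), (8, -77), (16, -75), (25, -61), (32, -62), (37, -88)]
wrist back wall: z max -0.0455 x at top 0.0291 x low 0.0365 z low -0.0886
wrist red 230 [0.293 0.063 0.026]
scene side top: [(-42, -93), (-33, -94), (-28, -92), (-17, -87), (-11, -88), (-3, -83), (5, -81), (13, -78), (22, -77), (30, -63), (34, -77)]
scene back wall: z max -0.041 x at top 0.0293 x low 0.034 z low -0.0816
scene red 88 [0.277 0.043 0.031]
scene red 85 [0.476 0.224 0.045]
```

step_arm --pt "-0.02 0 0.25" --pt "0 0 0.3" --pt "0.4 -0.02 0.1" --pt "0.6 -0.03 0" --pt "0.6 -0.03 0" --pt "0.2 0 0.1" --pt "0 0 0" --turn '[0,0,0,0,0,0,0]'

```text
time: 25.0
ee_pos: [0.6007, 0.2774, 0.1625]
eef_rot: [1.0, -0.026, 0.001, -0.0]
ft_force: [0.7, 0.6, -2.2]
width: 0.0213
grip_force: 50.0
```

```bash
python3 pose.py; python3 ball.py 1
```

```text
25.0 [0.6007 0.2774 0.1625] -0.0529 [ 0.7  0.6 -2.2] [ 0.03  0.04 -0.  ]
wrist side top: [(-21, -81), (-14, -79), (-6, -78), (2, -76), (10, -75), (20, -62), (25, -64)]
wrist back wall: z max -0.0458 x at top 0.0218 x low 0.0275 z low -0.0934
scene side top: [(-54, -92), (-45, -89), (-35, -92), (-28, -87), (-21, -90), (-12, -85), (-5, -83), (3, -80), (11, -81), (21, -65), (25, -80)]
scene back wall: z max -0.0451 x at top 0.021 x low 0.0253 z low -0.0906
scene red 87 [0.278 0.043 0.031]
scene red 74 [0.476 0.226 0.038]
25.1 red 124 [0.4674 0.2355 0.039 ] [225. 239.]
```

Ball 1 now rests in the yellow dish at (0.467, 0.235). Next I go for ball 2 on the open desk, taking the scoop above a spot behind it.

step_arm --pt "0 0 0.7" --pt "-0.2 -0.3 0.7" --pt "-0.7 -0.9 0.2" --pt "-0.8 -1 0" --pt "-0.8 -1 0" --pt "-0.8 -1 0" --pt "-0.8 -1 0" --pt "-0.8 -1 0" --pt "-0.8 -1 0" --pt "-0.8 -1 0" --pt "-0.6 -1 0" --pt "-0.29 -0.52 0" --turn '[0,0.04,0.04,0.04,0.04,0.04,0.04,0.04,0.04,0.04,0.04,0.04]'

```text
time: 26.35
ee_pos: [0.4126, 0.0324, 0.2023]
eef_rot: [1.0, -0.0, 0.001, 0.001]
ft_force: [0.0, 0.3, -1.3]
width: 0.0216
grip_force: 50.0
```

step_arm --pt "0 0 0" --pt "0 0 -0.6" --pt "0 0 -0.8" --pt "0 0 -0.8" --pt "0 0 -0.4" --turn '[0,0,0,0,0]' --newtons 20

```text
time: 26.85
ee_pos: [0.4189, 0.0354, 0.1417]
eef_rot: [1.0, 0.001, 0.006, 0.0]
ft_force: [-10.0, -6.4, 102.9]
width: 0.022
grip_force: 69.1
```

```bash
python3 pose.py; python3 ball.py 1
```

```text
26.85 [0.4189 0.0354 0.1417] 0.0016 [-10.   -6.4 102.9] [-1.37  1.91 -0.01]
wrist side top: [(-18, -79), (-11, -71), (-3, -70), (4, -69), (13, -57), (21, -57)]
wrist back wall: z max -0.0457 x at top 0.0189 x low 0.0232 z low -0.0865
wrist red 1416 [0.471 0.226 0.037]
scene side top: [(-54, -81), (-45, -76), (-37, -73), (-29, -76), (-22, -74), (-14, -75), (-5, -72), (3, -72), (11, -67), (20, -59), (23, -75)]
scene back wall: z max -0.0473 x at top 0.0193 x low 0.0212 z low -0.0903
scene red 74 [0.317 0.018 0.071]
scene red 76 [0.476 0.226 0.038]
26.95 red 141 [0.4686 0.234  0.0388] [226. 239.]
26.95 red 173 [0.2684 0.0505 0.0334] [305. 313.]
```

The wrist force is 103 N because the nose-down heel landed on the tray rim. I raise at once, then shift clear.

step_arm --pt "0 0 0.5" --pt "0 0 0.5" --pt "-0.3 0 0" --pt "-0.5 0 0" --pt "-0.1 0 0" --pt "0 0 0" --turn '[0,0,0,0,0,0]' --newtons 20

```text
time: 27.6
ee_pos: [0.391, 0.0346, 0.1613]
eef_rot: [1.0, 0.001, -0.0, 0.0]
ft_force: [0.2, 0.3, -2.9]
width: 0.0221
grip_force: 32.2
```

```bash
python3 pose.py; python3 ball.py 1
```

```text
27.6 [0.391  0.0346 0.1613] 0.0014 [ 0.2  0.3 -2.9] [0.   0.   0.07]
wrist side top: [(-19, -79), (-12, -71), (-4, -70), (4, -70), (13, -57), (20, -58)]
wrist back wall: z max -0.0455 x at top 0.0179 x low 0.0215 z low -0.0887
wrist red 1332 [0.47  0.226 0.037]
wrist red 318 [0.28  0.045 0.05 ]
scene side top: [(-54, -78), (-44, -75), (-36, -73), (-28, -72), (-20, -77), (-13, -75), (-5, -72), (3, -70), (12, -63), (19, -63)]
scene back wall: z max -0.0476 x at top 0.019 x low 0.02 z low -0.0892
scene red 65 [0.276 0.041 0.031]
scene red 75 [0.476 0.226 0.038]
27.7 red 141 [0.4685 0.2342 0.0388] [226. 239.]
27.7 red 167 [0.2682 0.0507 0.034 ] [305. 313.]
```

step_arm --pt "0 0 0.6" --pt "0.3 -0.5 0.2" --pt "0.5 -0.9 0" --pt "0.5 -0.9 0" --pt "0.6 -1 0" --pt "0.6 -1 0" --pt "0.6 -1 0" --pt "0.6 -1 0" --pt "0.6 -1 0" --pt "0.6 -1 0" --pt "0.5 -0.7 0" --pt "0.16 -0.38 0" --turn '[0,0,0,0,0,0,0,0,0,0,0,0]'

```text
time: 28.95
ee_pos: [0.5311, -0.2027, 0.1805]
eef_rot: [1.0, -0.001, -0.0, 0.0]
ft_force: [0.5, 0.6, -2.4]
width: 0.0218
grip_force: 31.9
```

step_arm --pt "0 0 -0.5" --pt "0 0 -0.9" --pt "0 0 -0.9" --pt "0 0 -0.5" --pt "0 0 0" --turn '[0,0,0,0,0]' --newtons 8

```text
time: 29.45
ee_pos: [0.529, -0.1988, 0.1094]
eef_rot: [1.0, 0.001, -0.002, -0.001]
ft_force: [0.3, -0.3, -0.9]
width: 0.022
grip_force: 11.6
```

step_arm --pt "0 0 0" --pt "0 0 0" --pt "0 0 0" --pt "0 0 0" --pt "0 0 -0.08" --pt "0 0 0" --turn '[0,0,0,0,0,0]' --grip 0.6

```text
time: 30.05
ee_pos: [0.5305, -0.1999, 0.1094]
eef_rot: [1.0, 0.001, -0.0, 0.0]
ft_force: [0.1, -0.7, -1.1]
width: 0.0347
grip_force: 0.0
```

```bash
python3 pose.py | grep -v red
python3 - <<'E'
from h import *
s=read_state(); e=s["ee_pos"]; print(s["width"])
c=camera("wrist"); W=cloud(c); H=cv2.cvtColor(c["image"],cv2.COLOR_RGB2HSV).astype(int)
b=(H[...,0]>100)&(H[...,0]<128)&(H[...,1]>100)&(abs(W[...,0]-e[0])<.1)&(abs(W[...,1]-e[1])<.1)&(W[...,2]>.03)&(W[...,2]<.046)
P=W[b]; print(len(P),cv2.minAreaRect((P[:,:2]*1000).astype(np.float32)))
E
```

```text
30.05 [ 0.5305 -0.1999  0.1094] 0.0012 [ 0.1 -0.7 -1.1] [-0.03  0.03  0.04]
wrist side top: [(-21, -81), (-14, -80), (-6, -80), (2, -81), (9, -71), (18, -69)]
wrist back wall: z max -0.046 x at top 0.0191 x low 0.0189 z low -0.0979
scene side top: [(-60, -81), (-52, -80), (-44, -80), (-36, -79), (-28, -80), (-19, -80), (-12, -81), (-4, -79), (4, -79), (14, -69), (18, -70)]
scene back wall: z max -0.0454 x at top 0.0192 x low 0.018 z low -0.0994
0.034818324441775995
1564 ((533.7315673828125, -200.31878662109375), (37.89054489135742, 149.87380981445312), 1.4894397258758545)
```

The scoop is flat again but sits 13 mm further +x in the fingers, so I re-centre and regrip.

step_arm --pt "0.27 0 0" --pt "0.27 0 -0.06" --pt "0 0 0" --turn '[0.1,0.1,0]'

```text
time: 30.5
ee_pos: [0.545, -0.1995, 0.1078]
eef_rot: [1.0, 0.013, 0.0, -0.0]
ft_force: [-0.5, 1.5, 0.8]
width: 0.0354
grip_force: 0.0
```

step_arm --pt "0 0 0" --pt "0 0 0" --pt "0 0 0" --pt "0 0 0" --turn '[0,0,0,0]' --grip 1 --newtons 60

```text
time: 30.9
ee_pos: [0.5438, -0.1999, 0.108]
eef_rot: [1.0, 0.013, -0.0, 0.0]
ft_force: [-0.1, 0.0, -1.6]
width: 0.0212
grip_force: 59.7
```

step_arm --pt "0 0 0.6" --pt "0 0.3 1" --pt "-0.3 0.8 0.8" --pt "-0.6 1 0" --pt "-0.6 1 0" --pt "-0.6 1 0" --pt "-0.6 1 0" --pt "-0.6 1 0" --pt "-0.6 1 0" --pt "-0.6 1 0" --pt "-0.6 0.7 0" --pt "-0.33 0.57 0" --turn '[0,0,0,-0.05,-0.05,-0.05,-0.07,0,0,0,0,0]'

```text
time: 32.1
ee_pos: [0.4075, 0.0354, 0.169]
eef_rot: [1.0, -0.0, 0.001, 0.0]
ft_force: [0.5, -0.3, -1.9]
width: 0.0213
grip_force: 59.7
```

step_arm --pt "0 0 0" --pt "0 0 0" --turn '[0,0]'

```text
time: 32.3
ee_pos: [0.4088, 0.034, 0.1687]
eef_rot: [1.0, -0.001, 0.001, 0.0]
ft_force: [-0.2, 0.1, -2.2]
width: 0.0217
grip_force: 59.7
```

```bash
python3 pose.py; python3 ball.py 1
```

```text
32.3 [0.4088 0.034  0.1687] -0.0012 [-0.2  0.1 -2.2] [ 0.01 -0.02 -0.06]
wrist side top: [(-21, -80), (-14, -79), (-7, -78), (3, -68), (7, -69)]
wrist back wall: z max -0.045 x at top 0.0058 x low 0.0057 z low -0.0981
wrist red 1224 [0.47  0.226 0.037]
wrist red 309 [0.295 0.049 0.05 ]
wrist red 22 [0.28  0.031 0.034]
scene side top: [(-68, -81), (-60, -82), (-52, -79), (-43, -82), (-35, -81), (-28, -82), (-21, -80), (-11, -80), (-4, -79), (4, -70)]
scene back wall: z max -0.0458 x at top 0.0054 x low 0.004 z low -0.0983
scene red 54 [0.278 0.04  0.03 ]
scene red 74 [0.476 0.226 0.039]
32.4 red 142 [0.4685 0.2341 0.0387] [226. 239.]
32.4 red 170 [0.2683 0.0504 0.0338] [305. 313.]
```

step_arm --pt "0 0 -0.5" --pt "0 0 -0.8" --pt "0 0 -0.6" --pt "0 0 -0.35" --pt "0 0 -0.15" --pt "0 0 -0.03" --pt "0 0 0" --turn '[0,0,0,0,0,0,0]'

```text
time: 33.15
ee_pos: [0.4087, 0.0341, 0.1078]
eef_rot: [1.0, -0.001, 0.0, 0.0]
ft_force: [-1.5, -0.6, 3.6]
width: 0.0214
grip_force: 59.7
```

step_arm --pt "-0.1 0 -0.01" --pt "-0.2 0 0" --pt "-0.3 0 0" --pt "-0.3 0 0" --pt "-0.3 0 0" --pt "-0.3 0 0" --pt "-0.3 0 0" --pt "-0.3 0 0" --turn '[0,0,0,0,0,0,0,0]'

```text
time: 33.95
ee_pos: [0.3562, 0.0346, 0.1078]
eef_rot: [1.0, -0.001, 0.001, -0.0]
ft_force: [4.7, -0.7, 5.1]
width: 0.0218
grip_force: 59.7
```

```bash
python3 ball.py 1; python3 pose.py
```

```text
33.95 red 141 [0.4685 0.234  0.0388] [226. 239.]
33.95 red 133 [0.2586 0.0578 0.0333] [302. 318.]
34.0 [0.3554 0.0345 0.1078] -0.0011 [0.2 0.5 6.8] [0.15 0.32 0.02]
wrist side top: [(-21, -83), (-14, -79), (-7, -78), (3, -68), (7, -68)]
wrist back wall: z max -0.0448 x at top 0.0056 x low 0.0054 z low -0.098
wrist red 1932 [0.469 0.226 0.037]
wrist red 408 [0.278 0.044 0.043]
scene side top: [(-77, -86), (-67, -84), (-59, -81), (-52, -82), (-44, -79), (-35, -78), (-27, -79), (-20, -81), (-10, -78), (-3, -75), (3, -71)]
scene back wall: z max -0.0483 x at top 0.0045 x low 0.0036 z low -0.1001
scene red 85 [0.277 0.042 0.04 ]
scene red 74 [0.476 0.226 0.039]
```

step_arm --pt "-0.2 0 0" --pt "-0.3 0 0" --pt "-0.3 0 0" --pt "-0.3 0 0" --pt "-0.3 0 0" --pt "-0.3 0 0" --pt "-0.2 0 0" --pt "-0.1 0 0" --turn '[0,0,0,0,0,0,0,0]'

```text
time: 34.9
ee_pos: [0.3062, 0.0345, 0.1078]
eef_rot: [1.0, -0.001, 0.002, -0.0]
ft_force: [4.3, -0.8, 6.0]
width: 0.0215
grip_force: 59.7
```

```bash
python3 ball.py 2; python3 pose.py
```

```text
34.9 red 141 [0.4686 0.2341 0.0387] [226. 239.]
34.9 red 26 [0.2556 0.0669 0.03  ] [299. 319.]
34.95 red 140 [0.4685 0.2342 0.0388] [226. 239.]
34.95 red 26 [0.2553 0.0669 0.0297] [299. 319.]
35.0 [0.3061 0.0345 0.1078] -0.0012 [0.5 0.5 8.3] [ 0.09 -0.08  0.05]
wrist side top: [(-20, -81), (-14, -79), (-7, -79), (3, -67), (7, -68)]
wrist back wall: z max -0.0448 x at top 0.0057 x low 0.0054 z low -0.098
wrist red 1309 [0.465 0.226 0.038]
scene side top: [(-74, -86), (-65, -81), (-57, -80), (-50, -80), (-40, -80), (-32, -80), (-26, -81), (-17, -80), (-8, -79), (1, -72), (5, -68)]
scene back wall: z max -0.0473 x at top 0.0068 x low 0.0038 z low -0.0997
scene red 47 [0.278 0.048 0.032]
scene red 75 [0.476 0.226 0.038]
```

Ball 2 is over the tines at about x = 0.257. I go a bit deeper, then try levering the nose up with a light grip, a light press and a short pull-back.

step_arm --pt "-0.2 0 0" --pt "-0.3 0 0" --pt "-0.3 0 0" --pt "0 0 0" --pt "0.1 0 0" --pt "0.12 0 0" --pt "0.12 0 0" --pt "0.1 0 0" --turn '[0,0,0,0,0,0,0,0]' --newtons 9

```text
time: 35.9
ee_pos: [0.2958, 0.0344, 0.1067]
eef_rot: [1.0, -0.001, -0.001, 0.0]
ft_force: [-1.4, 0.8, 2.2]
width: 0.0218
grip_force: 9.0
```

```bash
python3 ball.py 1; python3 pose.py
```

```text
35.9 red 141 [0.4685 0.2341 0.0385] [226. 239.]
35.95 [0.2962 0.0344 0.1067] -0.0012 [-1.1  0.8  2.8] [ 0.27  0.48 -0.02]
wrist side top: [(-20, -79), (-15, -77), (-4, -66), (-1, -67)]
wrist back wall: z max -0.0462 x at top -0.0014 x low -0.0042 z low -0.0969
wrist red 587 [0.46  0.227 0.037]
wrist red 27 [0.283 0.046 0.024]
scene side top: [(-83, -79), (-74, -80), (-66, -78), (-58, -76), (-51, -75), (-41, -75), (-35, -76), (-27, -78), (-18, -77), (-8, -71), (-4, -69)]
scene back wall: z max -0.0461 x at top 0.0001 x low -0.0057 z low -0.0984
scene red 42 [0.27  0.045 0.038]
scene red 70 [0.476 0.226 0.039]
```

The nose is now up 4–5°. I grip hard, lift, and carry it to the dish with gentle acceleration.

step_arm --pt "0 0 0" --pt "0 0 0.2" --pt "0.1 0.2 0.4" --pt "0.2 0.4 0.5" --pt "0.3 0.6 0.5" --pt "0.4 0.6 0.5" --pt "0.5 0.6 0.4" --pt "0.6 0.6 0.23" --pt "0.7 0.6 0" --pt "0.8 0.6 0" --pt "0.8 0.6 0" --pt "0.8 0.6 0" --turn '[0,0,0,-0.03,-0.03,-0.03,-0.03,-0.03,-0.03,-0.03,-0.03,-0.03]' --newtons 60

```text
time: 37.25
ee_pos: [0.4278, 0.1703, 0.176]
eef_rot: [1.0, -0.017, 0.0, -0.0]
ft_force: [-0.2, 0.6, -1.8]
width: 0.0218
grip_force: 60.0
```

step_arm --pt "0.8 0.6 0" --pt "0.8 0.6 0" --pt "0.8 0.6 0" --pt "0.8 0.6 0" --pt "0.8 0.6 0" --pt "0.8 0.6 0" --pt "0.8 0.6 0" --pt "0.6 0.5 0" --pt "0.38 0.24 0" --pt "0 0 0" --turn '[-0.03,-0.03,-0.03,-0.03,-0.04,0,0,0,0,0]'

```text
time: 38.25
ee_pos: [0.592, 0.2937, 0.1751]
eef_rot: [1.0, -0.026, -0.0, -0.0]
ft_force: [-0.5, -0.4, -2.8]
width: 0.0214
grip_force: 60.0
```

```bash
python3 ball.py 1; python3 pose.py
```

```text
38.25 red 76 [0.5547 0.3176 0.1015] [187. 203.]
38.25 red 79 [0.4647 0.2394 0.0385] [224. 240.]
38.3 [0.5914 0.2932 0.1752] -0.0529 [-0.6  0.1 -3.1] [-0.01 -0.01  0.02]
wrist side top: [(-19, -77), (-14, -77), (-3, -67)]
wrist back wall: z max -0.0454 x at top -0.0008 x low -0.0034 z low -0.0951
wrist red 35 [0.58  0.303 0.096]
scene side top: [(-82, -71), (-74, -73), (-66, -73), (-59, -81), (-51, -78), (-42, -79), (-33, -81), (-26, -83), (-17, -80), (-9, -79), (-4, -69)]
scene back wall: z max -0.0444 x at top 0.0001 x low -0.0037 z low -0.0895
scene red 73 [0.477 0.226 0.039]
```

Ball 2 is aboard at (0.555, 0.318), and ball 1 lies by the dish's front wall. This time I'll rest the scoop's heel on the dish's +x rim and lever it nose-down by moving the handle forward with a light grip.

step_arm --pt "0.1 -0.1 0" --pt "0.2 -0.2 0" --pt "0.2 -0.1 -0.1" --pt "0.14 0 -0.2" --pt "0 0 -0.2" --pt "0 0 -0.1" --pt "0 0 -0.05" --pt "0 0 0" --turn '[0,0,0,0,0,0,0,0]' --newtons 20

```text
time: 39.2
ee_pos: [0.6084, 0.2826, 0.1611]
eef_rot: [1.0, -0.027, 0.002, -0.0]
ft_force: [-0.6, -3.9, 11.4]
width: 0.0216
grip_force: 20.0
```

```bash
python3 pose.py
```

```text
39.2 [0.6084 0.2826 0.1611] -0.0537 [-0.6 -3.9 11.4] [-0.98  0.31 -0.07]
wrist side top: [(-19, -77), (-14, -77), (-4, -66)]
wrist back wall: z max -0.0457 x at top -0.0013 x low -0.004 z low -0.0947
wrist red 28 [0.597 0.294 0.082]
scene side top: [(-84, -77), (-75, -76), (-69, -81), (-61, -78), (-52, -81), (-44, -80), (-37, -79), (-27, -80), (-21, -81), (-13, -81), (-5, -69)]
scene back wall: z max -0.0431 x at top -0.0003 x low -0.0048 z low -0.0911
scene red 65 [0.477 0.225 0.038]
```

step_arm --pt "0 0 0" --pt "-0.1 0 0" --pt "-0.2 0 0" --pt "-0.2 0 0" --pt "-0.2 0 -0.02" --pt "-0.2 0 -0.04" --turn '[0,0,0,0,0,0]' --newtons 8

```text
time: 39.9
ee_pos: [0.5854, 0.2836, 0.159]
eef_rot: [1.0, -0.026, 0.001, -0.001]
ft_force: [0.5, -0.6, 7.8]
width: 0.0221
grip_force: 8.0
```

```bash
python3 pose.py; python3 ball.py 1
```

```text
39.9 [0.5854 0.2836 0.159 ] -0.0527 [ 0.5 -0.6  7.8] [-0.09 -0.17 -0.07]
wrist side top: [(-20, -79), (-13, -77), (-5, -77), (2, -75), (12, -64), (16, -72)]
wrist back wall: z max -0.0448 x at top 0.0135 x low 0.017 z low -0.0933
wrist red 25 [0.585 0.316 0.078]
wrist red 268 [0.587 0.291 0.085]
scene side top: [(-64, -86), (-54, -86), (-47, -87), (-38, -85), (-29, -87), (-21, -84), (-15, -82), (-7, -80), (1, -79), (11, -69), (15, -66)]
scene back wall: z max -0.0442 x at top 0.0135 x low 0.0162 z low -0.091
scene red 19 [0.581 0.299 0.089]
scene red 52 [0.474 0.226 0.038]
40.0 red 92 [0.4655 0.2381 0.0396] [224. 240.]
```

step_arm --pt "-0.2 0 -0.03" --pt "-0.2 0 -0.03" --pt "-0.2 0 -0.03" --pt "-0.2 0 -0.03" --pt "0 0 0" --turn '[0,0,0,0,0]'

```text
time: 40.55
ee_pos: [0.5639, 0.2834, 0.1546]
eef_rot: [1.0, -0.026, -0.0, -0.0]
ft_force: [-1.3, 2.1, 3.9]
width: 0.0219
grip_force: 8.0
```

```bash
python3 pose.py; python3 ball.py 1
```

```text
40.55 [0.5639 0.2834 0.1546] -0.0518 [-1.3  2.1  3.9] [0.65 0.49 0.15]
wrist side top: [(-23, -88), (-16, -82), (-8, -79), (0, -77), (8, -75), (15, -73), (25, -59), (32, -62), (37, -89)]
wrist back wall: z max -0.0455 x at top 0.0268 x low 0.0357 z low -0.0894
scene side top: [(-42, -95), (-34, -91), (-27, -93), (-19, -88), (-10, -84), (-2, -83), (6, -78), (14, -81), (23, -73), (30, -62), (35, -81)]
scene back wall: z max -0.043 x at top 0.027 x low 0.0349 z low -0.0871
scene red 84 [0.485 0.295 0.056]
scene red 67 [0.475 0.227 0.04 ]
40.65 red 158 [0.4714 0.3038 0.0484] [198. 239.]
```

Ball 2 has rolled off to the front wall at about (0.471, 0.304). I back the scoop away in +x and then up.

step_arm --pt "0 0 0" --pt "0.2 0 0.1" --pt "0.4 0 0.05" --pt "0.5 0 0.05" --pt "0.5 0 0.2" --pt "0.4 -0.2 0.6" --pt "0 -0.4 0.6" --pt "0 -0.2 0.3" --pt "0 0 0" --turn '[0,0,0,0,0,0,0,0,0]' --newtons 40

```text
time: 41.6
ee_pos: [0.6156, 0.2616, 0.2034]
eef_rot: [1.0, -0.027, 0.001, 0.0]
ft_force: [0.3, 0.2, -2.1]
width: 0.0218
grip_force: 40.0
```

```bash
python3 pose.py; python3 ball.py 1
python3 - <<'E'
from h import *
c=camera("top"); W=cloud(c); H=cv2.cvtColor(c["image"],cv2.COLOR_RGB2HSV).astype(int)
for n,c in(("top",c),("scene",camera("scene"))):
    W=cloud(c); H=cv2.cvtColor(c["image"],cv2.COLOR_RGB2HSV).astype(int)
    m=((H[...,1]<60)&(H[...,2]>140)&(W[...,2]>.012)&(W[...,2]<.06)&(W[...,0]>.3)&(W[...,0]<.8)&(W[...,1]<.5)&(W[...,1]>-.45)).astype(np.uint8)
    nn,L,st,ct=cv2.connectedComponentsWithStats(m)
    for i in range(1,nn):
        if st[i,4]>5: print(n,"white",st[i,4],np.median(W[L==i],0).round(3))
E
```

```text
41.6 [0.6156 0.2616 0.2034] -0.0546 [ 0.3  0.2 -2.1] [ 0.05 -0.07 -0.02]
wrist side top: [(-22, -88), (-15, -79), (-7, -77), (1, -75), (8, -74), (18, -60), (25, -62)]
wrist back wall: z max -0.0453 x at top 0.0207 x low 0.0277 z low -0.0907
wrist red 31 [0.504 0.289 0.095]
wrist red 32 [0.513 0.246 0.113]
scene side top: [(-51, -89), (-43, -95), (-36, -91), (-27, -90), (-19, -88), (-10, -82), (-3, -81), (5, -79), (13, -78), (22, -64), (26, -88)]
scene back wall: z max -0.0442 x at top 0.0199 x low 0.0261 z low -0.09
scene red 74 [0.479 0.294 0.037]
scene red 75 [0.475 0.227 0.039]
41.7 red 154 [0.4724 0.3028 0.0383] [199. 239.]
41.7 red 143 [0.4686 0.2349 0.0387] [225. 239.]
top white 19 [ 0.779 -0.132  0.045]
scene white 24 [ 0.463 -0.04   0.026]
scene white 14 [ 0.486 -0.004  0.025]
scene white 26 [ 0.777 -0.135  0.047]
```

Both red balls lie in the dish at (0.472, 0.303) and (0.469, 0.235), at floor height. Next I set the scoop flat on the free desk near the stand to regrip it level.

step_arm --pt "-0.1 -0.5 0" --pt "-0.17 -0.95 0" --pt "-0.17 -1 0" --pt "-0.17 -1 0" --pt "-0.17 -1 0" --pt "-0.17 -1 0" --pt "-0.17 -1 0" --pt "-0.17 -1 0" --pt "-0.17 -1 0" --pt "-0.17 -1 0" --pt "-0.17 -1 0" --pt "-0.17 -1 0" --turn '[0,0,-0.06,-0.06,-0.06,-0.06,-0.06,-0.06,-0.06,-0.06,-0.06,-0.06]'

```text
time: 43.05
ee_pos: [0.5647, -0.0251, 0.2019]
eef_rot: [0.998, -0.063, -0.0, 0.0]
ft_force: [1.3, -0.3, -1.5]
width: 0.0216
grip_force: 40.0
```

step_arm --pt "-0.17 -1 0" --pt "-0.17 -1 0" --pt "-0.17 -1 0" --pt "-0.17 -1 0" --pt "-0.17 -1 0" --pt "-0.17 -1 0" --pt "-0.17 -1 0" --pt "-0.17 -1 0" --pt "-0.17 -0.95 0" --pt "-0.17 -0.6 0" --pt "-0.15 -0.3 -0.3" --pt "0 0 -0.8" --turn '[-0.06,0,0,0,0,0,0,0,0,0,0,0]'

```text
time: 44.25
ee_pos: [0.5193, -0.271, 0.1754]
eef_rot: [0.998, -0.067, 0.001, 0.001]
ft_force: [1.7, -0.4, -2.5]
width: 0.0216
grip_force: 40.0
```

step_arm --pt "0 0 -0.9" --pt "0 0 -0.9" --pt "0 0 -0.6" --pt "0 0 -0.3" --pt "0 0 0" --turn '[0,0,0,0,0]' --newtons 7

```text
time: 44.75
ee_pos: [0.5189, -0.2691, 0.1064]
eef_rot: [0.998, -0.066, -0.001, -0.0]
ft_force: [-0.5, -0.3, -2.1]
width: 0.0222
grip_force: 7.0
```

step_arm --pt "0 0 0" --pt "0 0 0" --pt "0 0 0" --pt "0 0 0" --turn '[0,0,0,0]' --grip 0.55

```text
time: 45.15
ee_pos: [0.5194, -0.2698, 0.1075]
eef_rot: [0.998, -0.066, 0.0, 0.0]
ft_force: [0.1, 0.4, 0.3]
width: 0.0383
grip_force: 0.0
```

```bash
python3 pose.py | grep -v red
python3 - <<'E'
from h import *
s=read_state(); e=s["ee_pos"]; print(s["width"])
c=camera("wrist"); W=cloud(c); H=cv2.cvtColor(c["image"],cv2.COLOR_RGB2HSV).astype(int)
b=(H[...,0]>100)&(H[...,0]<128)&(H[...,1]>100)&(abs(W[...,0]-e[0])<.1)&(abs(W[...,1]-e[1])<.1)&(W[...,2]>.03)&(W[...,2]<.046)
P=W[b]; print(len(P),cv2.minAreaRect((P[:,:2]*1000).astype(np.float32)))
o=(H[...,0]>6)&(H[...,0]<18)&(H[...,1]>150)&(W[...,2]>.1)&(W[...,2]<.25); P=W[o]
if len(P): print("peg",len(P),P[P[:,2]>.185].mean(0),P[P[:,2]<.17].mean(0),P[:,2].max(),cv2.minAreaRect((P[:,:2]*1000).astype(np.float32)))
E
```

```text
45.15 [ 0.5194 -0.2698  0.1075] -0.1321 [0.1 0.4 0.3] [0.03 0.01 0.07]
wrist side top: [(-23, -91), (-16, -79), (-9, -78), (-2, -78), (9, -67), (12, -70)]
wrist back wall: z max -0.0464 x at top 0.0114 x low 0.0115 z low -0.0991
scene side top: [(-63, -79), (-55, -79), (-45, -78), (-38, -82), (-29, -76), (-15, -79), (11, -68)]
scene back wall: z max -0.0568 x at top 0.0103 x low 0.0103 z low -0.0992
0.03846519918642691
1631 ((520.18408203125, -270.16192626953125), (149.16946411132812, 26.951099395751953), 83.4505615234375)
```

The scoop is flat again, so I re-centre, regrip and raise it to peg height.

step_arm --pt "0.12 -0.01 0" --pt "0.11 -0.01 0" --pt "0 0 0" --turn '[0.05,0.05,0]'

```text
time: 45.6
ee_pos: [0.5255, -0.27, 0.107]
eef_rot: [0.998, -0.06, 0.0, -0.0]
ft_force: [-0.1, -0.2, 0.6]
width: 0.0391
grip_force: 0.0
```

step_arm --pt "0 0 0" --pt "0 0 0" --pt "0 0 0" --pt "0 0 0" --pt "0 0 0.4" --pt "0 0 0.9" --pt "0 0 0.9" --pt "0 0 0.9" --pt "0 0 0.9" --pt "0 0 0.8" --pt "0 0 0.36" --pt "0 0 0" --turn '[0,0,0,0,0,0,0,0,0,0,0,0]' --grip 1 --newtons 50

```text
time: 46.8
ee_pos: [0.5255, -0.2703, 0.2374]
eef_rot: [0.998, -0.06, 0.001, 0.0]
ft_force: [0.3, -0.0, -2.0]
width: 0.0218
grip_force: 49.9
```

```bash
cat > peg.py <<'E'
from h import *
for n in("wrist","scene","top"):
    c=camera(n); W=cloud(c); H=cv2.cvtColor(c["image"],cv2.COLOR_RGB2HSV).astype(int)
    o=(H[...,0]>4)&(H[...,0]<20)&(H[...,1]>150)&(W[...,2]>.14)&(W[...,2]<.22)&(W[...,0]>.55)&(W[...,0]<.75)&(W[...,1]<-.25)&(W[...,1]>-.4)
    P=W[o]
    if len(P)>8:
        A=np.polyfit(P[:,0],P[:,1],1); B=np.polyfit(P[:,0],P[:,2],1)
        print(n,len(P),"x",P[:,0].min().round(4),P[:,0].max().round(4),"y@.62,.66",np.polyval(A,[.62,.66]).round(4),"ztop",np.polyval(B,[.62,.66]).round(4))
E
python3 pose.py|grep -v red; python3 peg.py
```

```text
46.8 [ 0.5255 -0.2703  0.2374] -0.12 [ 0.3 -0.  -2. ] [ 0.06 -0.02 -0.03]
wrist side top: [(-20, -79), (-13, -78), (-7, -78), (4, -67), (7, -70)]
wrist back wall: z max -0.0446 x at top 0.0062 x low 0.0063 z low -0.0968
scene side top: [(-74, -80), (-63, -78), (-55, -78), (-49, -78), (-40, -78), (-33, -79), (-25, -79), (-19, -78), (2, -67), (5, -68)]
scene back wall: z max -0.0522 x at top 0.0056 x low 0.0045 z low -0.0989
wrist 965 x 0.6166 0.6717 y@.62,.66 [-0.3181 -0.3234] ztop [0.1963 0.1656]
scene 134 x 0.6212 0.6658 y@.62,.66 [-0.319  -0.3248] ztop [0.1978 0.1655]
top 37 x 0.6344 0.6706 y@.62,.66 [-0.3144 -0.3201] ztop [0.1977 0.1646]
```

step_arm --pt "0.3 -0.25 0" --pt "0.5 -0.35 0" --pt "0.5 -0.35 0" --pt "0.5 -0.35 0" --pt "0.4 -0.26 0" --pt "0.2 -0.15 0" --pt "0 0 0" --pt "0.2 -0.03 0" --pt "0.3 -0.04 0" --pt "0.3 -0.04 0" --pt "0.3 -0.04 0" --pt "0.1 -0.01 0" --turn '[-0.05,-0.05,0,0,0,0,0,0,0,0,0,0]'

```text
time: 48.25
ee_pos: [0.616, -0.3166, 0.2358]
eef_rot: [0.998, -0.066, 0.0, -0.0]
ft_force: [0.3, -0.2, -1.6]
width: 0.0219
grip_force: 49.9
```

```bash
python3 pose.py|grep -v red; python3 peg.py
```

```text
48.25 [ 0.616  -0.3166  0.2358] -0.1313 [ 0.3 -0.2 -1.6] [0.05 0.04 0.04]
wrist side top: [(-21, -82), (-14, -78), (-7, -78), (4, -67), (7, -69)]
wrist back wall: z max -0.0442 x at top 0.0063 x low 0.0061 z low -0.0971
scene side top: [(-71, -78), (-63, -76), (-55, -78), (-46, -77), (-38, -76), (-31, -77), (-23, -77), (-15, -77), (-9, -78), (4, -67), (6, -69)]
scene back wall: z max -0.0525 x at top 0.0053 x low 0.0049 z low -0.0972
wrist 924 x 0.619 0.6699 y@.62,.66 [-0.3189 -0.3245] ztop [0.1979 0.1656]
scene 97 x 0.62 0.6656 y@.62,.66 [-0.3193 -0.3249] ztop [0.1982 0.1663]
```

step_arm --pt "0.15 -0.06 0" --pt "0.2 -0.03 -0.17" --pt "0.2 -0.03 -0.17" --pt "0.2 -0.03 -0.17" --pt "0.2 -0.03 -0.17" --pt "0.2 -0.03 -0.17" --pt "0.2 -0.03 -0.17" --pt "0.2 -0.03 -0.17" --pt "0.15 -0.02 -0.15" --pt "0 0 0" --turn '[0,0,0,0,0,0,0,0,0,0]'

```text
time: 49.5
ee_pos: [0.6577, -0.3238, 0.2016]
eef_rot: [0.998, -0.066, -0.001, -0.0]
ft_force: [-1.2, 0.4, -2.1]
width: 0.0214
grip_force: 49.9
```

step_arm --pt "0 0 -0.15" --pt "0 0 -0.1" --pt "0 0 -0.05" --pt "0 0 0" --turn '[0,0,0,0]' --newtons 10

```text
time: 49.9
ee_pos: [0.6573, -0.3242, 0.195]
eef_rot: [0.998, -0.066, -0.0, 0.0]
ft_force: [-0.7, -0.0, -2.0]
width: 0.0223
grip_force: 10.0
```

```bash
python3 pose.py|grep -v red
```

```text
49.9 [ 0.6573 -0.3242  0.195 ] -0.1321 [-0.7 -0.  -2. ] [0.05 0.01 0.02]
wrist side top: [(-20, -79), (-13, -78), (-7, -78), (5, -67), (7, -73)]
wrist back wall: z max -0.0435 x at top 0.0053 x low 0.0061 z low -0.096
scene side top: [(-65, -77), (-59, -76), (-51, -77), (-42, -77), (-34, -74), (-26, -77), (-18, -77), (-10, -76), (1, -67), (5, -67)]
scene back wall: z max -0.0623 x at top 0.0045 x low 0.0051 z low -0.0966
```

step_arm --pt "0 0 -0.08" --pt "0 0 -0.05" --pt "0 0 0" --turn '[0,0,0]'

```text
time: 50.3
ee_pos: [0.6575, -0.3241, 0.1916]
eef_rot: [0.998, -0.066, -0.0, -0.0]
ft_force: [0.1, 0.9, -1.1]
width: 0.0219
grip_force: 10.0
```

step_arm --pt "0 0 -0.06" --pt "0 0 -0.05" --pt "0 0 0" --turn '[0,0,0]'

```text
time: 50.6
ee_pos: [0.6583, -0.3242, 0.1899]
eef_rot: [0.998, -0.066, 0.001, 0.0]
ft_force: [2.7, -0.7, 2.3]
width: 0.0217
grip_force: 10.0
```

The bar has landed on the peg (+2.3 N), so I release, wait a moment, then withdraw upward.

step_arm --pt "0 0 0" --pt "0 0 0" --pt "0 0 0" --pt "0 0 0" --pt "0 0 0" --pt "0 0 0" --turn '[0,0,0,0,0,0]' --grip 0.3

```text
time: 51.2
ee_pos: [0.6575, -0.3241, 0.189]
eef_rot: [0.998, -0.066, -0.0, 0.0]
ft_force: [1.3, -0.0, 0.5]
width: 0.0585
grip_force: 0.0
```

```bash
python3 pose.py|grep -v red
python3 - <<'E'
from h import *
c=camera("wrist"); s=read_state(); W=cloud(c); H=cv2.cvtColor(c["image"],cv2.COLOR_RGB2HSV).astype(int)
k=(H[...,2]<80)&(W[...,2]>.19)&(W[...,2]<.24)&(abs(W[...,0]-.658)<.05)&(abs(W[...,1]+.324)<.016)
P=W[k]; print(len(P),s["width"]); 
if len(P): print(np.percentile(P,[5,50,95],axis=0))
E
```

```text
51.2 [ 0.6575 -0.3241  0.189 ] -0.132 [ 1.3 -0.   0.5] [0.08 0.01 0.02]
wrist side top: [(-36, -81), (-29, -80), (-21, -80), (-13, -81), (-5, -81), (3, -70), (11, -70)]
wrist back wall: z max -0.0563 x at top 0.0098 x low 0.0115 z low -0.0988
scene side top: [(-64, -80), (-56, -79), (-48, -79), (-41, -80), (-32, -79), (-24, -78), (-16, -78), (-8, -78), (-1, -74), (10, -69), (12, -77)]
scene back wall: z max -0.0663 x at top 0.0101 x low 0.0104 z low -0.0995
1421 0.06033746573371568
[[ 0.67172194 -0.33588393  0.19354714]
 [ 0.67386375 -0.3263874   0.21757387]
 [ 0.67522577 -0.3172727   0.22907635]]
```

step_arm --pt "0 0 0.3" --pt "0 0 0.6" --pt "0 0 0.8" --pt "0 0 0.8" --pt "0 0 0.8" --pt "-0.6 0 0.4" --pt "-0.9 -0.6 0" --pt "-0.9 -0.8 0" --pt "-0.9 -0.8 0" --pt "-0.6 -0.6 0" --pt "-0.2 -0.2 0" --pt "0 0 0" --turn '[0,0,0,0,0,0,0,0,0,0,0,0]'

```text
time: 52.55
ee_pos: [0.5548, -0.3998, 0.2827]
eef_rot: [0.998, -0.067, 0.001, 0.0]
ft_force: [0.2, 0.9, 0.9]
width: 0.0611
grip_force: 0.0
```

Run:
```python
from h import *
s=read_state(); print(s["time"],s["ee_pos"],s["ft_force"])
d=np.load("top0.npz")
for n in("top","scene"):
    c=camera(n); W=cloud(c); H=cv2.cvtColor(c["image"],cv2.COLOR_RGB2HSV).astype(int); h,sa,v=H[...,0],H[...,1],H[...,2]
    def comp(m,l,mn):
        nn,L,st,ct=cv2.connectedComponentsWithStats(m.astype(np.uint8))
        for i in range(1,nn):
            if st[i,4]>mn: print(n,l,st[i,4],W[L==i].mean(0).round(3))
    comp(((h<6)|(h>172))&(sa>150)&(v>60)&(W[...,2]>.01)&(W[...,0]<.9)&(W[...,1]<.6),"red",25)
    comp((sa<60)&(v>120)&(W[...,2]>.012)&(W[...,2]<.06)&(W[...,0]>.42)&(W[...,0]<.7)&(W[...,1]<.12)&(W[...,1]>-.09),"white",7)
    b=(h>100)&(h<128)&(sa>100)&(W[...,0]>.53)&(W[...,0]<.72)&(W[...,1]<-.22)&(W[...,1]>-.42)&(W[...,2]>.03); P=W[b]
    if len(P): print(n,"scoop",len(P),P.min(0).round(3),P.max(0).round(3))
```

```text
52.55 [ 0.55477106 -0.39984424  0.28273786] [0.17061993 0.92357682 0.93406784]
top red 704 [ 0.782 -0.128  0.033]
top red 146 [0.472 0.303 0.039]
top red 143 [0.469 0.235 0.038]
top white 17 [ 0.693 -0.047  0.042]
top white 14 [0.685 0.037 0.043]
top white 15 [0.683 0.068 0.043]
top white 16 [0.68  0.102 0.044]
top white 53 [0.502 0.065 0.023]
top white 54 [0.481 0.002 0.023]
top white 8 [ 0.475 -0.077  0.045]
top white 55 [ 0.46  -0.038  0.022]
top white 13 [ 0.456 -0.079  0.044]
top white 62 [ 0.444 -0.001  0.025]
top white 33 [0.427 0.055 0.043]
top scoop 259 [ 0.573 -0.397  0.084] [ 0.677 -0.238  0.181]
scene red 79 [0.48  0.294 0.037]
scene red 76 [0.476 0.227 0.038]
scene red 1068 [ 0.798 -0.145  0.034]
scene white 36 [0.506 0.062 0.025]
scene white 33 [ 0.448 -0.004  0.026]
scene white 33 [ 0.484 -0.002  0.026]
scene white 36 [ 0.464 -0.041  0.025]
scene scoop 888 [ 0.547 -0.418  0.083] [ 0.679 -0.243  0.464]
```

The red balls are in the dish, all four white balls are in the tray and the scoop is hanging on the peg, so I'm handing the job in.

```bash
python3 -c "
from bench import *
print(close_job())"
```

```text
the job is handed in; nothing more can be done
None
```

At hand-in (about 52.7 s) both red balls lay in the yellow dish, all four white balls were in the tray and the empty scoop hung on the peg, but one red ball had fallen off the nose onto the desk and been re-scooped from there, the wrist force reached at least 103 N when the heel hit the tray rim, and I viewed 11 pictures against the limit of 10.

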